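Load the carousel paint mixer, bay by bay, and latch its hatch

TASK

Load every orange paint bottle standing on the bench, upright, into the carousel mixer, one in each empty bay: draw the red spring pin by its knob, swing the crank on until an empty bay is under the port, let the pin drop fully home in its hole, and lower a bottle in by its cap without dropping it. The bay under the port is full at the start, and so is one of the next four; leave the green bottles where they are. When all are in and the pin is home, push the yellow hatch shut against its gasket until the latch holds it, and leave the other things on the bench alone.

Things in the scene. Friction and masses are not known exactly. Their poses are not given: they have to be found in the camera images.
- mixer_axis (a point): middle of the fixed blue carousel mixer, at bench height on the carousel's vertical axis. x axis: from the port to the crank's middle hole; z up; y to the left of x. Offsets marked (mixer) are mm in these axes. The machine covers x -195..180, y -180..180; its clear flat deck is 172 high, 6 thick. A crank arm on top (up to 203 high) carries the spring index pin; inside turns a carousel of 8 bays
- port (a point): centre of the open loading port in the deck, at (-130, 0, 172) (mixer): the only opening, 120 mm along the mixer's x, 110 mm along its y. Only the bay below it can be loaded. Fingers holding a bottle's cap reach about 60 mm below the deck. The open hatch leans outwards on the port's +y side, up to 320 mm high: carry bottles round or over it; a wide gripper is best turned along the mixer's x
- carousel (a joint): turn of carousel and crank, rad: 0 at the start, grows anticlockwise seen from above to 3.14 (stops at both ends). The index plate on the deck has 5 holes pi/4 apart; with the pin in hole k (0 to 4; joint = k pi/4) bay k is under the port. Hole k lies at -90 + 45 k degrees from the mixer's x, 85 mm from the axis. Drawn, the crank turns at 2 N on the pin knob and stays where left
- pin (a joint): how far the index pin is drawn up, m: 0 = home in a hole, 0.014 = resting on the plate between holes, 0.024 = stop. A spring pulls it down with 4 N at 0, 9 N at 0.020. To turn the crank it must be drawn 15 mm or more and held so by its knob, which is also the handle that swings the crank; let go over a hole, it drops in. In a hole it has about 1.7 degrees of play either way
- pin_knob (a point): centre of the red round pin knob (32 mm diameter, 44 mm tall, upright), 228 mm above the bench when the pin is home, 85 mm from the carousel axis: (0, -85, 228) (mixer) when joint carousel is 0. 7 mm of clear space below the knob, over the crank arm (top 199 mm above the bench)
- hatch (a joint): angle of the hatch, rad: 2.0 = open (stop), 0 = closed; starts open beyond upright. It stays at any angle (stiff hinge, 0.22 N m). Below about 0.08 it meets gasket and spring latch and must be pushed down with 8 to 20 N near its free edge until the latch catches: latched, it stays at about 0.01; unlatched, the gasket lifts it back above 0.04
- hatch_hinge (a point): middle of the hatch's hinge line, at (-130, 65, 182) (mixer), along the mixer's x. The hatch is a yellow plate 126 x 126 x 8 mm, its mid-plane through this line; closed, it extends to the mixer's -y. A black press pad on its outer (upper) face is centred 103 mm from the line. The latch, a low block on the deck (up to 207 mm high), begins 30 mm beyond the pad's middle
- bay1 (a point): middle of the floor of carousel bay 1, 30 mm above the bench, 130 mm from the axis; turns with the carousel. A bay is an open pocket 72 mm (radially) by about 95 mm, walls 55 mm high. Bays 0 and 5 to 7 (not listed) are full for good; bay 0 is under the port at the start, bays 1 to 4 follow
- bay2 (a point): middle of the floor of carousel bay 2, 30 mm above the bench, 130 mm from the axis; turns with the carousel. A bay is an open pocket 72 mm (radially) by about 95 mm, walls 55 mm high
- bay3 (a point): middle of the floor of carousel bay 3, 30 mm above the bench, 130 mm from the axis; turns with the carousel. A bay is an open pocket 72 mm (radially) by about 95 mm, walls 55 mm high
- bay4 (a point): middle of the floor of carousel bay 4, 30 mm above the bench, 130 mm from the axis; turns with the carousel. A bay is an open pocket 72 mm (radially) by about 95 mm, walls 55 mm high
- paint1_mid (a point): centre (half-way up) of orange paint bottle 1, to be loaded (may be absent): body 58 mm diameter, 76 mm tall, then a white cap 30 mm diameter, 49 mm tall; 125 mm tall in all, 0.25 kg, bottom-heavy; take it by the cap, whose middle is 38 mm above this point. z axis up when upright
- paint2_mid (a point): centre (half-way up) of orange paint bottle 2, to be loaded (may be absent): body 58 mm diameter, 76 mm tall, then a white cap 30 mm diameter, 49 mm tall; 125 mm tall in all, 0.25 kg, bottom-heavy; take it by the cap, whose middle is 38 mm above this point. z axis up when upright
- paint3_mid (a point): centre (half-way up) of orange paint bottle 3, to be loaded (may be absent): body 58 mm diameter, 76 mm tall, then a white cap 30 mm diameter, 49 mm tall; 125 mm tall in all, 0.25 kg, bottom-heavy; take it by the cap, whose middle is 38 mm above this point. z axis up when upright
- old1_mid (a point): centre of a green, black-capped bottle of the same size that already fills bay 1 and stays there (one of the four is present)
- old2_mid (a point): centre of a green, black-capped bottle of the same size that already fills bay 2 and stays there (one of the four is present)
- old3_mid (a point): centre of a green, black-capped bottle of the same size that already fills bay 3 and stays there (one of the four is present)
- old4_mid (a point): centre of a green, black-capped bottle of the same size that already fills bay 4 and stays there (one of the four is present)
- spraycan: bystander, to be left alone: blue spray can with a red cap, 52 mm across, 165 mm tall; origin at the centre of its underside
- screwjar: bystander, to be left alone: glass screw jar with a brass lid, 72 mm across, 85 mm tall; origin at the centre of its underside
- painttin: bystander, to be left alone: bare metal paint tin with a paper label, 90 mm across, 85 mm tall; origin at the centre of its underside
- carton: bystander, to be left alone: cardboard carton 70 x 100 x 70 mm; origin at the centre of its underside
- brush: bystander, to be left alone: paint brush lying flat; origin at the centre of its underside
- driver: bystander, to be left alone: screwdriver lying flat; origin at the centre of its underside
Things that resemble listed ones, but are neither listed nor needed, are in the scene too. Leave any purple or turquoise look-alike of the part that bears paint3_mid alone.

How it is judged:
On the way, in this order (a step that is already met when the one before it is completed fails the run):
1. the crank has been swung on by at least one hole and the pin is home again (value of joint carousel above 0.72 rad and value of joint pin below 0.004 m), for 0.2 s.
2. every orange bottle stands in a bay, the pin home ((horizontal distance between paint1_mid and bay1 below 0.03 m or horizontal distance between paint1_mid and bay2 below 0.03 m or horizontal distance between paint1_mid and bay3 below 0.03 m or horizontal distance between paint1_mid and bay4 below 0.03 m) and height (world z) of each of paint1_mid, paint2_mid, paint3_mid below 0.112 m and angle between each of paint1_mid, paint2_mid, paint3_mid's own z axis and vertical below 0.12 rad and (horizontal distance between paint2_mid and bay1 below 0.03 m or horizontal distance between paint2_mid and bay2 below 0.03 m or horizontal distance between paint2_mid and bay3 below 0.03 m or horizontal distance between paint2_mid and bay4 below 0.03 m) and (horizontal distance between paint3_mid and bay1 below 0.03 m or horizontal distance between paint3_mid and bay2 below 0.03 m or horizontal distance between paint3_mid and bay3 below 0.03 m or horizontal distance between paint3_mid and bay4 below 0.03 m) and value of joint pin below 0.004 m), for 0.3 s.
3. the hatch is shut and latched (value of joint hatch below 0.03 rad), for 0.3 s.
At the end, for the whole second after the job is handed in: Every orange bottle present stands upright (within 0.12 rad) and at rest in one of bays 1 to 4 (its axis within 30 mm of the bay's middle, its centre less than 112 mm above the bench), green bottles still upright in their bays, pin home (drawn less than 4 mm), hatch latched (joint below 0.03 rad) (all of step 2 and horizontal distance between old1_mid and bay1 below 0.03 m and height (world z) of each of old1_mid, old2_mid, old3_mid, old4_mid below 0.112 m and angle between each of old1_mid, old2_mid, old3_mid, old4_mid's own z axis and vertical below 0.12 rad and horizontal distance between old2_mid and bay2 below 0.03 m and horizontal distance between old3_mid and bay3 below 0.03 m and horizontal distance between old4_mid and bay4 below 0.03 m and linear speed of each of paint1, paint2, paint3 below 0.03 m/s and velocity of joint carousel below 0.05 rad/s and value of joint hatch below 0.03 rad); the robot touches nothing.
It fails at once if a bystander is knocked over or pushed more than 6 cm (distance of any of spraycan, screwjar, painttin, carton, brush, driver from where it was at the start of the episode above 0.06 m or angle between any of spraycan, screwjar, painttin, carton's own z axis and vertical above 0.6 rad).
It fails at once if an orange bottle is dropped into the mixer (over 1.1 m/s at the port) ((horizontal distance between paint1_mid and port below 0.07 m and height (world z) of paint1_mid below 0.2 m and linear speed of paint1 above 1.1 m/s) or (horizontal distance between paint2_mid and port below 0.07 m and height (world z) of paint2_mid below 0.2 m and linear speed of paint2 above 1.1 m/s) or (horizontal distance between paint3_mid and port below 0.07 m and height (world z) of paint3_mid below 0.2 m and linear speed of paint3 above 1.1 m/s)).
Of old1, old2, old3, old4 only 1 to 1 are there at a start; the rules pass over those that are not, and their reading is None.
Of paint1, paint2, paint3 only 2 to 3 are there at a start; the rules pass over those that are not, and their reading is None.
At some moment in a run one of paint1, paint2, paint3 may be knocked a few centimetres aside while the robot is not near it.
It also fails if it takes over 210 s, if anything falls off the work surface, if the arm or the gripper's body presses on something with over 40 N, if the wrist force passes 120 N, or if a joint passes its speed limit or range.

ROBOT

A 6-joint arm with a two-finger parallel gripper is mounted at the origin on the work surface. World frame = base frame: x ahead of the robot, y to its left, z up, the work surface at z = 0. Lengths are in m, angles in rad, forces in N, time in s.
With the tool pointing down it reaches from about 0.325 to 0.85 m from the base axis. Payload 4.4 kg.
Tool frame: the origin (TCP) lies midway between the tips of the shut fingers; the grasp point (between the pads) lies 19 mm behind it; z points along the fingers, y is the direction in which the jaws open and shut (so a half turn about z gives the same grasp; the last joint's range is limited). The gripper opens to 94 mm and grips with 3 to 60 N. Pads are 16 mm wide; open, the fingers measure 119 mm over their backs; the gripper's body (75 mm by 177 mm) begins 78 mm behind the grasp point.
Start: joints at [-1.419, 0.207, 1.542, -0, 1.393, -0.15], TCP at [0.171, -0.549, 0.185] pointing down, gripper open.
Joint ranges: [-2.73, 2.73], [-0.86, 2.22], [0.23, 2.46], [-1.11, 4.25], [0.08, 2.63], [-2.82, 2.82]. Speed limits (rad/s): [2.79, 2.79, 3.14, 3.14, 3.14, 3.14].

INTERFACE

Orientations are given as a rotation vector (axis times angle).
In Python, from workcell import status, snapshot, camera_info, arm gives the robot as it stands. The module is installed in compiled form; this text tells all that it offers.
- The arm moves only by the tool move_arm, never from a script. Its argument "deltas" is a list of rows, each a list of 5 numbers: the shift along the tool's x, y, z in m, then the turn about the tool's z in rad, then the opening, from -1 (shut) to 1 (fully open), so that 0 is half open. A call has exactly 10 rows; each row is the pose to reach, as a shift and turn from the pose commanded when the call began, along the tool's axes at that moment; what a row does not reach only later rows make up. A row lasts 1/12 s, in which the tool goes at most 41.7 mm and 7.16 degrees, less where a joint would pass 70% of its speed; a pose out of reach is approached as far as the arm can. A call with a gripper value outside its range is refused whole. The fingers move at their own pace and stop on an object; "force" is the grip in N (left out, the last holds). Time passes only in rows, so rows that repeat a pose let the fingers close, or fill a call up. It gives the time, the measured TCP pose, the force and the opening at its end, in the units of the state.
- status.state(): the state, without advancing time (a new reading comes with each control period).
- snapshot(name): name is "side" or "top" or "wrist"; returns the picture (480x640x3 uint8, blue, green, red); there is no depth.
- camera_info(name): a dict with "fovy" (degrees; the focal length in pixels is half the picture's height over the tangent of half this angle, whatever the lens; pixels are square), "cx", "cy" (the principal point, pixels), "rvec" (rotation vector, rad) and "tvec" (3), from world to camera coordinates, as OpenCV has them. Camera axes: x right, y down, z forward; pixel columns grow to the right and rows downward; lengths in m; the calibration is good to about 2 mm. A picture is of the moment at which its call begins: read the wrist's pose just before it. camera_info takes no time and is no camera call; for the wrist camera it gives the pose at the moment of the call.
- arm.job_done(): hands the job in, once; it reports no verdict.
The state is a dict: "clock": time; "qpos": joint angles; "qvel": joint speeds; "joint_torque": joint torques, N m; "tool_pos": TCP position; "tool_rot": TCP orientation; "wrist_force": force on the tool from outside, world axes, zero at the start; "wrist_torque": the same for the moment, N m; "grip_width": finger opening in m.
Only numpy, scipy, OpenCV 4.12 (cv2) and the standard library are available. Lean on these libraries where they do the work, as an engineer would, in place of code of your own. Each camera call takes 0.05 s, during which the arm holds its last target. There are 200 camera calls.

## Working session

There is one attempt and no reset: what is moved stays moved. The work goes in short steps, Python scripts to look and compute and a tool call to move; the robot and the scene stay as the last step left them, time stands still between calls to the robot, and variables do not carry over. Pictures are saved under pics/ and viewed, about 12 in all and at most 16, crops included, and the job is handed in when it is done.

Besides the shell and the picture viewer there is one more tool, called after ">>>" as a command line: name --pt "numbers of a row" for each row, then --argument value for the rest. move_arm: Moves the arm, as the interface text tells. Its arguments: {"type":"object","properties":{"deltas":{"type":"array","items":{"type":"array","items":{"type":"number"}}},"force":{"type":"number"}},"required":["deltas"]}

```bash
mkdir -p pics; cat > h.py <<'E'
import numpy as np, cv2
from workcell import status, snapshot, camera_info, arm
def cam(n):
    c=camera_info(n); f=240/np.tan(np.radians(c["fovy"])/2)
    R=cv2.Rodrigues(np.array(c["rvec"],float))[0]; return f,c["cx"],c["cy"],R,np.array(c["tvec"],float)
def ray(C,u,v,z):
    f,cx,cy,R,t=C; d=R.T@np.array([(u-cx)/f,(v-cy)/f,1]); o=-R.T@t
    return o+d*(z-o[2])/d[2]
def proj(C,p):
    f,cx,cy,R,t=C; q=R@np.array(p,float)+t; return f*q[0]/q[2]+cx,f*q[1]/q[2]+cy
E
python3 - <<'E'
from h import *
for n in("top","side","wrist"):
    c=camera_info(n); cv2.imwrite(f"pics/{n}0.png",snapshot(n)); print(n,c); C=cam(n); print(-C[3].T@C[4])
s=status.state(); print(s)
E
```

```text
top {'fovy': 42.982081460356035, 'cx': 331.6458222275945, 'cy': 243.94892661277615, 'rvec': array([ 2.13189799, -2.14519678,  0.16438268]), 'tvec': array([0.02952793, 0.51173073, 1.68623345])}
[0.24285118 0.02192527 1.74547015]
side {'fovy': 50.50344228520438, 'cx': 321.83743090498615, 'cy': 238.88984612526937, 'rvec': array([ 2.75282556,  0.62458656, -0.0968747 ]), 'tvec': array([-0.47190919, -0.11643407,  1.82073514])}
[ 0.71777042 -0.42259464  1.69042925]
wrist {'fovy': 70.8252202927685, 'cx': 323.2537426016677, 'cy': 241.4715880434885, 'rvec': array([-2.36329564,  1.73519512,  0.22384069]), 'tvec': array([-0.57202008, -0.02728844,  0.39154024])}
[ 0.23947131 -0.52576173  0.3842557 ]
{'clock': 0.15, 'qpos': array([-1.41849181e+00,  2.07249536e-01,  1.54259727e+00, -5.19272372e-06,
        1.39348879e+00, -1.50512082e-01]), 'qvel': array([-6.78446914e-04, -2.05375604e-03, -3.10725894e-03, -2.33750972e-03,
       -1.84401338e-04,  2.17411419e-05]), 'joint_torque': array([ 4.38842235e-04, -3.71309173e+01, -2.81812280e+01,  6.98957895e-02,
        3.27100873e-02, -8.98100529e-05]), 'tool_pos': array([ 0.17135208, -0.54819644,  0.18395675]), 'tool_rot': array([-3.10392850e+00, -4.73586440e-01,  1.04754398e-05]), 'wrist_force': array([-1.24639687,  0.06982855,  0.05347962]), 'wrist_torque': array([-0.00167315, -0.01381915, -0.0027127 ]), 'grip_width': 0.093810830118132}
```

View pics/top0.png

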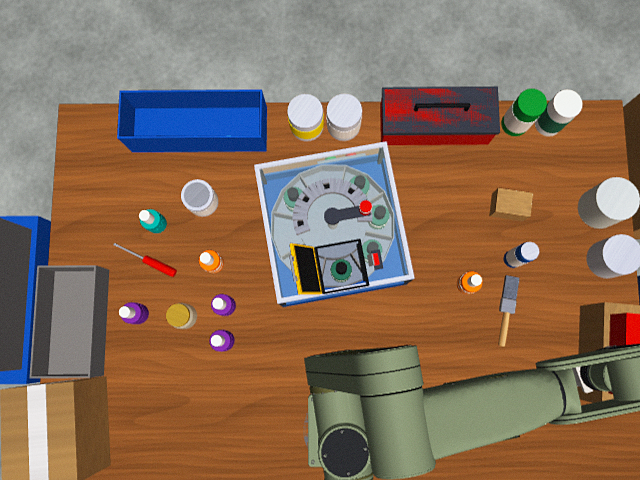

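View pics/side0.png

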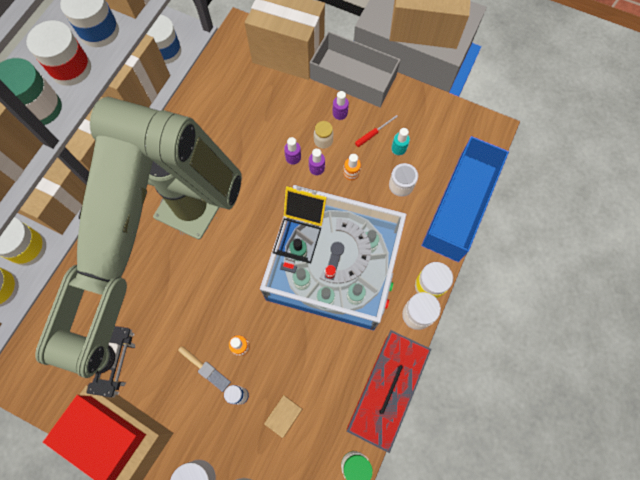

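The bench holds two orange bottles, in the top view near (209,258) and (470,282). The mixer is around (335,220), with its red knob at (365,207) and the hatch leaning to the left of the port. I'll zoom in on the mixer to measure it.

```bash
python3 - <<'E'
from h import *
im=cv2.imread("pics/top0.png"); a=im[130:310,240:425]; a=cv2.resize(a,None,fx=3.2,fy=3.2,interpolation=cv2.INTER_CUBIC)
cv2.imwrite("pics/z0.png",a)
C=cam("top")
for n,(u,v,z) in dict(knob=(365,207,.25),hub=(333,215,.2),cap0=(341,268,.155),b1=(208,254,.125),b2=(474,279,.125)).items(): print(n,ray(C,u,v,z).round(4))
E
```

```text
knob [ 0.572  -0.0584  0.25  ]
hub [0.5625 0.022  0.2   ]
cap0 [0.4297 0.0019 0.155 ]
b1 [0.4733 0.3584 0.125 ]
b2 [ 0.4015 -0.3527  0.125 ]
```

View pics/z0.png

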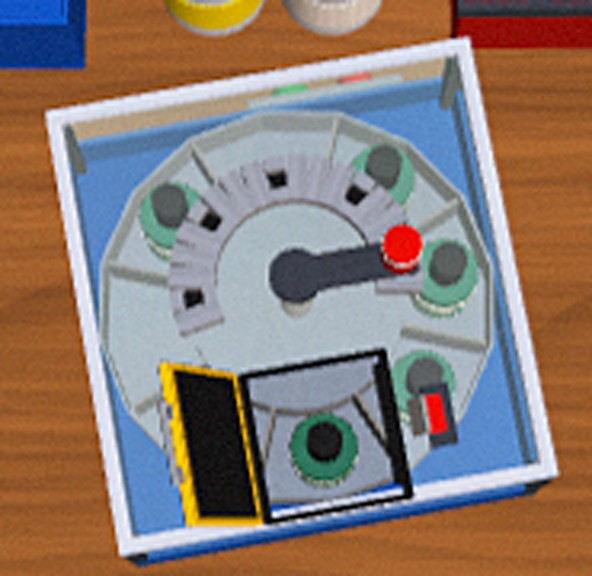

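```bash
cat >> h.py <<'E'
def mix(p,M):
    x,y,a=M; c,s=np.cos(a),np.sin(a); return np.array([x+c*p[0]-s*p[1],y+s*p[0]+c*p[1],p[2]])
E
python3 - <<'E'
from h import *
from scipy.optimize import least_squares
C=cam("top")
px=np.array([(48,110),(468,40),(555,475),(122,552),(403,240),(178,299),(211,220),(277,180),(357,195),(325,440)])/3.2+[240,130]-0.3
h=.0185
def P(q):
    H=[(.085*np.cos(np.radians(-90+45*k)),.085*np.sin(np.radians(-90+45*k)),.178) for k in(4,3,2,1)]
    pts=[(.18,.18,q[3]),(.18,-.18,q[3]),(-.195,-.18,q[3]),(-.195,.18,q[3]),(0,-.085,.25)]+H+[(-.13,0,.155)]
    return [proj(C,mix(p,q)) for p in pts]
r=least_squares(lambda q:(np.array(P(q))-px).ravel(),[.56,.02,.13,.175],loss="soft_l1",x_scale=[.01,.01,.01,.01])
print(r.x,(np.array(P(r.x))-px).round(1).tolist())
M=r.x[:3]
for n,p in dict(knob=(0,-.085,.228),port=(-.13,0,.172),knob1=(.0601,-.0601,.228),knob2=(.085,0,.228)).items(): print(n,mix(p,M).round(4))
S=cam("side"); print([np.round(proj(S,mix(p,M))) for p in [(0,-.085,.25),(-.13,0,.155),(.18,.18,r.x[3]),(-.195,-.18,r.x[3])]])
E
```

```text
Traceback (most recent call last):
  File "h.py", line 12, in mix
    x,y,a=M; c,s=np.cos(a),np.sin(a); return np.array([x+c*p[0]-s*p[1],y+s*p[0]+c*p[1],p[2]])
    ^^^^^
ValueError: too many values to unpack (expected 3)
```

```bash
sed -i 's/x,y,a=M;/x,y,a=M[:3];/' h.py; cat > fit.py <<'E'
from h import *
from scipy.optimize import least_squares
C=cam("top")
px=np.array([(48,110),(468,40),(555,475),(122,552),(403,240),(193,299),(211,220),(277,180),(357,195),(325,440)])/3.2+[240,130]-0.3
def P(q):
    H=[(.085*np.cos(np.radians(-90+45*k)),.085*np.sin(np.radians(-90+45*k)),.178) for k in(4,3,2,1)]
    pts=[(.18,.18,q[3]),(.18,-.18,q[3]),(-.195,-.18,q[3]),(-.195,.18,q[3]),(0,-.085,.25)]+H+[(-.13,0,.155)]
    return [proj(C,mix(p,q)) for p in pts]
r=least_squares(lambda q:(np.array(P(q))-px).ravel(),[.56,.02,.13,.175],loss="soft_l1",x_scale=[.01,.01,.01,.01])
print(r.x,(np.array(P(r.x))-px).round(1).tolist())
M=r.x[:3]
for n,p in dict(knob=(0,-.085,.228),port=(-.13,0,.172),knob1=(.0601,-.0601,.228),knob2=(.085,0,.228)).items(): print(n,mix(p,M).round(4))
S=cam("side"); print([np.round(proj(S,mix(p,M))) for p in [(0,-.085,.25),(-.13,0,.155),(.18,.18,r.x[3]),(-.195,-.18,r.x[3])]])
from scipy.spatial.transform import Rotation as Ro
s=status.state(); print(Ro.from_rotvec(s["tool_rot"]).as_matrix().round(3))
E
python3 fit.py
```

```text
[0.56243969 0.02383638 0.17092808 0.1620445 ] [[-0.2, 0.7], [0.2, -0.2], [0.4, 0.1], [-0.6, 0.4], [-0.0, 0.4], [0.3, -0.8], [0.2, 0.2], [0.4, -0.3], [-0.6, 0.1], [-0.2, -0.9]]
knob [ 0.5769 -0.0599  0.228 ]
port [0.4343 0.0017 0.172 ]
knob1 [ 0.6319 -0.0252  0.228 ]
knob2 [0.6462 0.0383 0.228 ]
[array([330., 270.]), array([297., 242.]), array([405., 215.]), array([260., 290.])]
[[ 0.955  0.298 -0.   ]
 [ 0.298 -0.954  0.002]
 [ 0.    -0.002 -1.   ]]
```

>>> move_arm --pt "0.02 -0.01 -0.03 0 1" --pt "0.05 -0.03 -0.06 0 1" --pt "0.08 -0.05 -0.09 0 1" --pt "0.11 -0.07 -0.115 0 0.5" --pt "0.14 -0.09 -0.115 0 0.2" --pt "0.17 -0.11 -0.115 0 0.2" --pt "0.2 -0.13 -0.115 0 0.2" --pt "0.23 -0.15 -0.115 0 0.2" --pt "0.26 -0.17 -0.115 0 0.2" --pt "0.29 -0.19 -0.115 0 0.2"

```text
clock: 0.98
tool_pos: [0.3923, -0.2793, 0.2997]
tool_rot: [-3.106, -0.474, 0.0]
wrist_force: [0.3, -0.8, 0.5]
grip_width: 0.0569
```

>>> move_arm --pt "0.03 -0.02 0 0 0.2" --pt "0.06 -0.04 0 0 0.2" --pt "0.09 -0.06 0 0 0.2" --pt "0.12 -0.08 0 0 0.2" --pt "0.15 -0.1 0 0 0.2" --pt "0.18 -0.12 0 0 0.2" --pt "0.2 -0.13 0 0 0.2" --pt "0.2 -0.13 0 0 0.2" --pt "0.2 -0.13 0 0 0.2" --pt "0.2 -0.13 0 0 0.2"

```text
clock: 1.82
tool_pos: [0.5431, -0.0978, 0.2994]
tool_rot: [3.106, 0.474, -0.002]
wrist_force: [-0.1, -0.7, 0.4]
grip_width: 0.0566
```

```bash
cat >> h.py <<'E'
from scipy.spatial.transform import Rotation as Ro
M=np.array([.5624,.0238,.1709])
def go(*T):
    "T: world x,y,z,yaw of TCP -> deltas in the present tool frame"
    s=status.state(); R=Ro.from_rotvec(s["tool_rot"]).as_matrix(); yaw=np.arctan2(R[1,0],R[0,0])
    d=R.T@(np.array(T[:3])-s["tool_pos"]); w=-(T[3]-yaw); w=(w+np.pi)%(2*np.pi)-np.pi
    print("clk",round(s["clock"],1),"pos",s["tool_pos"].round(4),"yaw",yaw.round(3),"delta",d.round(4),"turn",round(w,3),"F",s["wrist_force"].round(1),"grip",round(s["grip_width"],4))
E
python3 - <<'E'
from h import *
C=cam("wrist"); im=snapshot("wrist"); cv2.imwrite("pics/w1.png",im); cv2.imwrite("pics/top1.png",snapshot("top"))
b,g,r=[im[...,i].astype(int) for i in range(3)]
m=((r>120)&(g<60)&(b<60)).astype(np.uint8); n,l,st,c=cv2.connectedComponentsWithStats(m)
for i in range(1,n):
    if st[i,4]>150: print(st[i],c[i],ray(C,*c[i],.25))
print("pred",proj(C,mix((0,-.085,.25),M)))
go(*mix((0,-.085,.209),M),.302)
E
```

```text
[278 304  15  29 295] [284.74576271 317.58983051] [ 0.47928028 -0.08323108  0.25      ]
pred (np.float64(290.2942521500129), np.float64(193.8590827262148))
clk 1.9 pos [ 0.543  -0.0984  0.2998] yaw 0.301 delta [ 0.0438 -0.0266  0.0908] turn -0.001 F [ 0.   0.1 -0. ] grip 0.0565
```

View pics/w1.png

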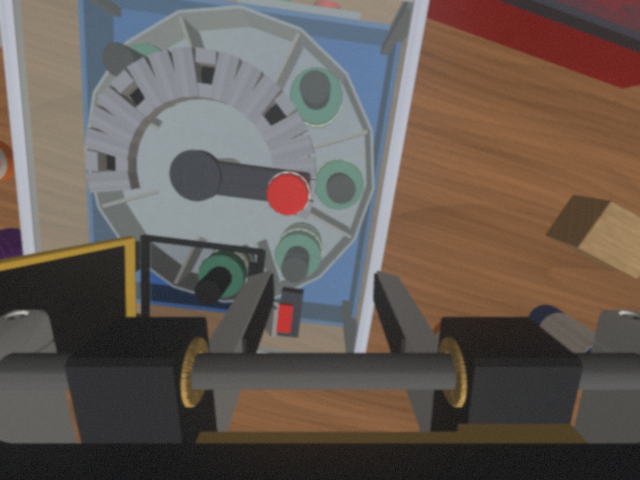

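View pics/top1.png

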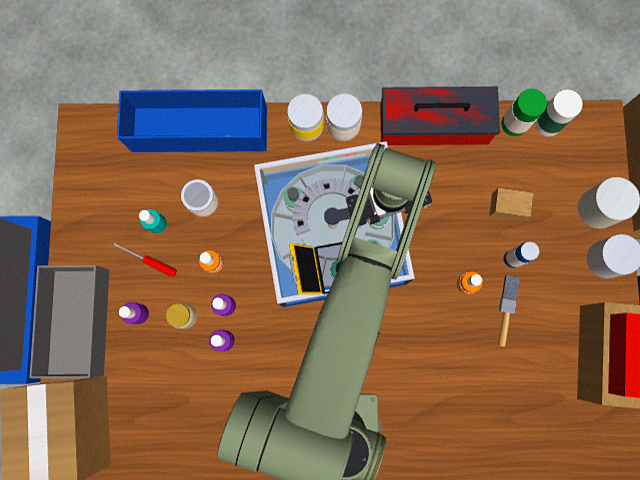

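The knob shows at (288,194) in the wrist view, 2 px from the prediction. The top view shows only two orange bottles, and the extra full bay is bay 3. I'll grip the knob.

>>> move_arm --pt "0.022 -0.013 0 0 0.2" --pt "0.044 -0.027 0 0 0.2" --pt "0.044 -0.027 0.03 0 0.2" --pt "0.044 -0.027 0.06 0 0.2" --pt "0.044 -0.027 0.085 0 0.2" --pt "0.044 -0.027 0.09 0 0.2" --pt "0.044 -0.027 0.09 0 -1" --pt "0.044 -0.027 0.09 0 -1" --pt "0.044 -0.027 0.09 0 -1" --pt "0.044 -0.027 0.09 0 -1" --force 45

```text
clock: 2.75
tool_pos: [0.5791, -0.0591, 0.2125]
tool_rot: [3.104, 0.473, 0.007]
wrist_force: [-0.3, -0.2, 0.6]
grip_width: 0.0332
```

```bash
python3 -c "
from h import *
go(*mix((0,-.085,.209),M),.302)"
```

```text
clk 2.8 pos [ 0.5791 -0.0591  0.2125] yaw 0.302 delta [-0.0024  0.0001  0.0035] turn 0.0 F [-0.3 -0.2  0.6] grip 0.0332
```

>>> move_arm --pt "0 0 0 0 -1" --pt "0 0 0 0 -1" --pt "0 0 -0.004 0 -1" --pt "0 0 -0.008 0 -1" --pt "0 0 -0.012 0 -1" --pt "0 0 -0.016 0 -1" --pt "0 0 -0.019 0 -1" --pt "0 0 -0.02 0 -1" --pt "0 0 -0.02 0 -1" --pt "0 0 -0.02 0 -1"

```text
clock: 3.58
tool_pos: [0.5777, -0.0586, 0.2292]
tool_rot: [3.106, 0.473, -0.0]
wrist_force: [5.0, -0.5, -8.8]
grip_width: 0.0311
```

```bash
python3 -c "
from h import *
go(*mix((0,-.085,.209),M),.302)
for t in list(np.radians(np.arange(5,46,5))):
    dx,dy=.085*np.sin(t),.085*(1-np.cos(t)); a=.131
    print(round(dx*np.cos(a)+dy*np.sin(a),4),round(dx*np.sin(a)-dy*np.cos(a),4),round(-t,3))
"
```

```text
clk 3.6 pos [ 0.5777 -0.0586  0.2292] yaw 0.302 delta [-0.0013  0.001   0.0202] turn 0.0 F [ 5.  -0.5 -8.8] grip 0.0311
0.0074 0.0006 -0.087
0.0148 0.0006 -0.175
0.0222 0.0 -0.262
0.0295 -0.0013 -0.349
0.0367 -0.0032 -0.436
0.0436 -0.0057 -0.524
0.0503 -0.0089 -0.611
0.0568 -0.0126 -0.698
0.0628 -0.0168 -0.785
```

>>> move_arm --pt "0.0074 0.0006 0 -0.087 -1" --pt "0.0148 0.0006 0 -0.175 -1" --pt "0.0222 0 0 -0.262 -1" --pt "0.0295 -0.0013 0 -0.349 -1" --pt "0.0367 -0.0032 0 -0.436 -1" --pt "0.0436 -0.0057 0 -0.524 -1" --pt "0.0503 -0.0089 0 -0.611 -1" --pt "0.0568 -0.0126 0 -0.698 -1" --pt "0.0628 -0.0168 0 -0.785 -1" --pt "0.0628 -0.0168 0 -0.785 -1"

```text
clock: 4.42
tool_pos: [0.6331, -0.0214, 0.2286]
tool_rot: [-2.682, -1.631, -0.002]
wrist_force: [3.3, 0.7, -8.4]
grip_width: 0.0311
```

>>> move_arm --pt "0 0 0 0 -1" --pt "0 0 0 0 -1" --pt "0 0 0 0 -1" --pt "0 0 0.003 0 -1" --pt "0 0 0.006 0 -1" --pt "0 0 0.009 0 -1" --pt "0 0 0.012 0 -1" --pt "0 0 0.015 0 -1" --pt "0 0 0.018 0 -1" --pt "0 0 0.02 0 -1"

```text
clock: 5.25
tool_pos: [0.6323, -0.023, 0.2124]
tool_rot: [-2.688, -1.626, -0.001]
wrist_force: [-4.9, 5.5, 9.6]
grip_width: 0.031
```

```bash
python3 -c "
from h import *
go(*mix((.0601,-.0601,.209),M),.302+.785)
"
```

```text
clk 5.2 pos [ 0.6323 -0.023   0.2124] yaw 1.088 delta [-0.0022  0.0006  0.0034] turn 0.001 F [-4.9  5.5  9.6] grip 0.031
```

>>> move_arm --pt "0 0 0 0 0.2" --pt "0 0 0 0 0.2" --pt "0 0 0 0 0.2" --pt "0 0 -0.03 0 0.2" --pt "0 0 -0.06 0 0.2" --pt "0 0 -0.09 0 0.2" --pt "-0.03 0.03 -0.09 0 0.2" --pt "-0.06 0.06 -0.09 0 0.2" --pt "-0.09 0.09 -0.09 0 0.2" --pt "-0.11 0.11 -0.09 0 0.2"

```text
clock: 6.08
tool_pos: [0.6793, -0.1765, 0.3008]
tool_rot: [2.687, 1.621, -0.001]
wrist_force: [-0.7, 0.1, 0.4]
grip_width: 0.0564
```

```bash
cat > blobs.py <<'E'
from h import *
def blobs(name,z,lo=(5,120,120),hi=(22,255,255),amin=30,png=None):
    C=cam(name); im=snapshot(name)
    if png: cv2.imwrite(png,im)
    hsv=cv2.cvtColor(im,cv2.COLOR_BGR2HSV); m=cv2.inRange(hsv,lo,hi); n,l,st,c=cv2.connectedComponentsWithStats(m)
    for i in range(1,n):
        if st[i,4]>=amin: print(name,st[i].tolist(),c[i].round(1),ray(C,*c[i],z).round(4))
    return im
E
python3 -c "
from blobs import *
im=blobs('wrist',.25,(0,200,120),(4,255,255),100,'pics/w2.png')
C=cam('wrist');print(proj(C,mix((.0601,-.0601,.25),M)),proj(C,mix((.0601,-.0601,.264),M)),proj(C,mix((-.13,0,.155),M)))
blobs('top',.06,(8,180,150),(18,255,255),40,'pics/top2.png')
go(.4015,-.3527,.3,1.742)
"
```

```text
(np.float64(154.7651098721588), np.float64(88.68927691431256)) (np.float64(144.29636061331652), np.float64(84.68962805055759)) (np.float64(22.24365147154964), np.float64(180.54556975051827))
top [58, 107, 73, 46, 621] [ 97.2 130.9] [0.8437 0.7012 0.06  ]
top [488, 109, 129, 41, 1371] [557.3 135. ] [ 0.8218 -0.6246  0.06  ]
top [583, 108, 25, 3, 41] [594.5 109. ] [ 0.8996 -0.7372  0.06  ]
top [59, 112, 32, 3, 65] [ 73.1 112.6] [0.8994 0.7744 0.06  ]
top [267, 114, 114, 38, 1237] [324.4 135.7] [0.8244 0.0452 0.06  ]
top [57, 134, 35, 9, 152] [ 69.4 137.2] [0.8253 0.7806 0.06  ]
top [318, 134, 16, 6, 50] [325.5 136.2] [0.8229 0.0421 0.06  ]
top [57, 138, 55, 11, 192] [ 80.2 143. ] [0.8078 0.7483 0.06  ]
top [458, 145, 24, 6, 47] [470.6 148.3] [ 0.784  -0.3737  0.06  ]
top [69, 149, 19, 4, 41] [ 77.7 150.7] [0.7848 0.7541 0.06  ]
top [502, 148, 34, 5, 59] [519.1 149.5] [ 0.7794 -0.5127  0.06  ]
top [163, 153, 47, 4, 92] [189.4 153.8] [0.7732 0.4328 0.06  ]
top [427, 165, 12, 11, 62] [432.2 170.3] [ 0.7197 -0.2618  0.06  ]
top [444, 165, 185, 35, 2425] [533.2 179.3] [ 0.6912 -0.5478  0.06
[... 3907 characters left out ...]
, 7, 170] [435.6 449.1] [-0.0448 -0.2466  0.06  ]
top [220, 448, 49, 7, 167] [245.3 450.2] [-0.0449  0.2591  0.06  ]
top [157, 451, 68, 6, 143] [193.3 452.8] [-0.0507  0.3972  0.06  ]
top [385, 450, 25, 7, 81] [396.8 452.2] [-0.0522 -0.1434  0.06  ]
top [382, 459, 28, 7, 62] [392.9 462.7] [-0.0787 -0.1325  0.06  ]
top [289, 469, 35, 4, 58] [305.5 470. ] [-0.0961  0.099   0.06  ]
top [389, 473, 30, 4, 59] [404.8 474. ] [-0.1075 -0.1633  0.06  ]
top [420, 473, 26, 3, 61] [432.5 474. ] [-0.1079 -0.2363  0.06  ]
top [207, 474, 53, 4, 118] [233.3 475.1] [-0.108   0.2899  0.06  ]
clk 6.2 pos [ 0.679  -0.1789  0.299 ] yaw 1.081 delta [-0.284  -0.163  -0.0003] turn -0.661 F [0.9 0.8 0.6] grip 0.0562
```

View pics/w2.png

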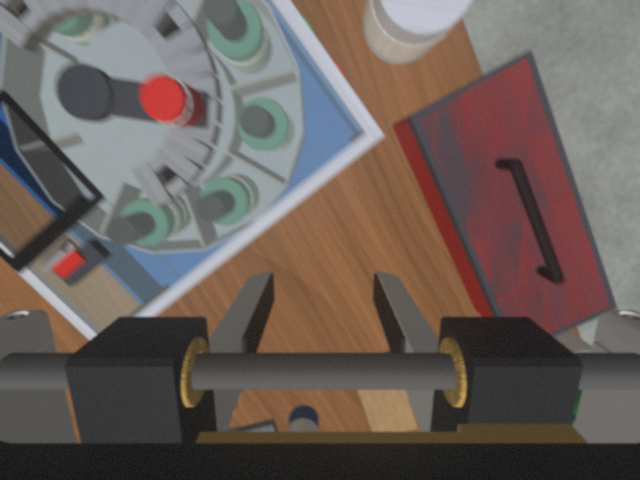

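>>> move_arm --pt "-0.03 -0.02 0 -0.08 0.2" --pt "-0.06 -0.04 0 -0.16 0.2" --pt "-0.09 -0.06 0 -0.24 0.2" --pt "-0.12 -0.08 0 -0.32 0.2" --pt "-0.15 -0.1 0 -0.4 0.2" --pt "-0.18 -0.12 0 -0.48 0.2" --pt "-0.2 -0.13 0 -0.56 0.2" --pt "-0.22 -0.13 0 -0.66 0.2" --pt "-0.22 -0.13 0 -0.66 0.2" --pt "-0.22 -0.13 0 -0.66 0.2"

```text
clock: 7.02
tool_pos: [0.4612, -0.307, 0.3006]
tool_rot: [2.02, 2.405, -0.0]
wrist_force: [0.4, 0.6, 0.2]
grip_width: 0.0562
```

```bash
cat > blobs.py <<'E'
from h import *
def caps(names=("top","side"),png=None,near=None):
    "orange bodies: bright orange blobs, pixel and position of body centre at z=.05"
    for name in names:
        C=cam(name); im=snapshot(name)
        if png: cv2.imwrite(f"{png}_{name}.png",im)
        hsv=cv2.cvtColor(im,cv2.COLOR_BGR2HSV); m=cv2.inRange(hsv,(8,215,190),(20,255,255)); n,l,st,c=cv2.connectedComponentsWithStats(m)
        for i in range(1,n):
            if st[i,4]>=40: print(name,st[i].tolist(),c[i].round(1),ray(C,*c[i],.06).round(4))
E
python3 -c "
from blobs import *
snapshot('wrist')
go(.4015,-.3527,.3,1.742)
caps(('top','side','wrist'),'pics/a3')
C=cam('wrist');print(proj(C,(.4015,-.3527,.125)))
"
```

```text
clk 7.1 pos [ 0.4617 -0.3064  0.3004] yaw 1.746 delta [-0.0351 -0.0674  0.0003] turn 0.004 F [0.4 0.  0.3] grip 0.0564
top [199, 250, 21, 21, 193] [210.8 261.2] [0.4622 0.3636 0.06  ]
side [345, 160, 15, 13, 73] [351.5 167.2] [0.4662 0.3626 0.06  ]
side [230, 336, 17, 17, 85] [240.4 345.5] [ 0.4081 -0.3567  0.06  ]
(np.float64(264.88356337290816), np.float64(252.15219816468598))
```

View pics/a3_wrist.png

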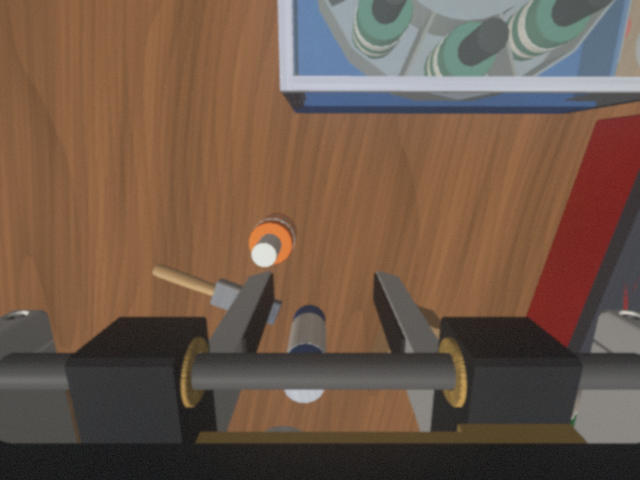

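The cap is at (264,254), and I predicted (265,252), so the bottle hasn't moved. I'll grasp it.

>>> move_arm --pt "-0.018 -0.034 0 0 0.2" --pt "-0.036 -0.0675 0 0 0.2" --pt "-0.036 -0.0675 0.03 0 0.2" --pt "-0.036 -0.0675 0.06 0 0.2" --pt "-0.036 -0.0675 0.09 0 0.2" --pt "-0.036 -0.0675 0.12 0 0.2" --pt "-0.036 -0.0675 0.15 0 0.2" --pt "-0.036 -0.0675 0.18 0 0.2" --pt "-0.036 -0.0675 0.2 0 0.2" --pt "-0.036 -0.0675 0.217 0 0.2"

```text
clock: 8.05
tool_pos: [0.4014, -0.352, 0.0803]
tool_rot: [-2.013, -2.408, -0.001]
wrist_force: [0.2, 0.6, -0.2]
grip_width: 0.0567
```

>>> move_arm --pt "0 0 0 0 0.2" --pt "0 0 0 0 -1" --pt "0 0 0 0 -1" --pt "0 0 0 0 -1" --pt "0 0 0 0 -1" --pt "0 0 0 0 -1" --pt "0 0 0 0 -1" --pt "0 0 0 0 -1" --pt "0 0 -0.02 0 -1" --pt "0 0 -0.05 0 -1" --force 20

```text
clock: 8.88
tool_pos: [0.3989, -0.3506, 0.1291]
tool_rot: [-2.01, -2.401, -0.004]
wrist_force: [0.1, 0.4, -2.1]
grip_width: 0.0297
```

```bash
python3 -c "
from h import *
go(*mix((-.13,0,.38),M),1.742)
"
```

```text
clk 8.9 pos [ 0.3989 -0.3506  0.1291] yaw 1.747 delta [ 0.3428  0.0956 -0.2482] turn 0.005 F [ 0.1  0.4 -2.1] grip 0.0297
```

>>> move_arm --pt "0 0 -0.03 0 -1" --pt "0 0 -0.06 0 -1" --pt "0 0 -0.09 0 -1" --pt "0 0 -0.12 0 -1" --pt "0.01 0.005 -0.15 0 -1" --pt "0.03 0.01 -0.18 0 -1" --pt "0.05 0.02 -0.2 0 -1" --pt "0.08 0.03 -0.2 0 -1" --pt "0.11 0.04 -0.2 0 -1" --pt "0.14 0.05 -0.2 0 -1"

```text
clock: 9.72
tool_pos: [0.4259, -0.2058, 0.3324]
tool_rot: [-2.017, -2.408, -0.001]
wrist_force: [0.1, 0.0, -3.3]
grip_width: 0.0297
```

>>> move_arm --pt "0.03 0.008 0 0 -1" --pt "0.06 0.015 0 0 -1" --pt "0.09 0.023 0 0 -1" --pt "0.12 0.03 0 0 -1" --pt "0.15 0.037 0 0 -1" --pt "0.175 0.042 0 0 -1" --pt "0.19 0.044 0 0 -1" --pt "0.2 0.045 0 0 -1" --pt "0.2 0.045 0 0 -1" --pt "0.2 0.045 0 0 -1"

```text
clock: 10.55
tool_pos: [0.4349, -0.0027, 0.3323]
tool_rot: [-2.015, -2.409, 0.001]
wrist_force: [0.2, 0.0, -3.0]
grip_width: 0.0295
```

```bash
python3 -c "
from h import *
cv2.imwrite('pics/s4.png',snapshot('side')[170:330,220:440].repeat(3,0).repeat(3,1)); go(*mix((-.13,0,.33),M),1.742)
"
```

```text
clk 10.6 pos [ 0.4351 -0.0031  0.3324] yaw 1.747 delta [0.0049 0.0001 0.0024] turn 0.005 F [-1.3 -0.4 -2.7] grip 0.0295
```

View pics/s4.png

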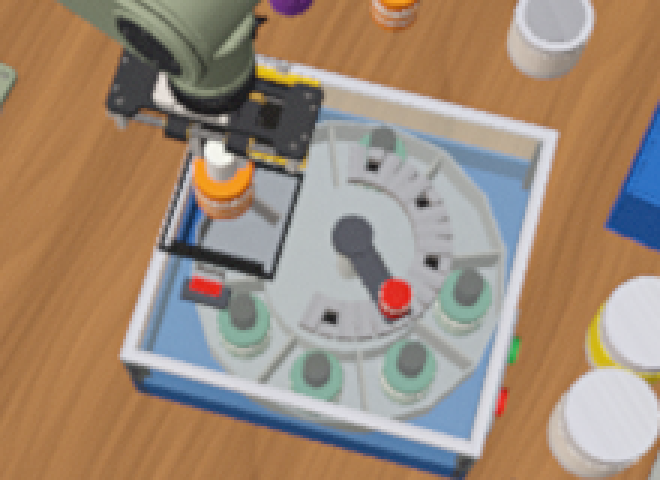

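The side view shows the crank at hole 1 (knob at (397,297) in the crop), an empty bay under the port and the bottle upright above it. I'll lower it in.

>>> move_arm --pt "0.005 0 0 0 -1" --pt "0.005 0 0.025 0 -1" --pt "0.005 0 0.05 0 -1" --pt "0.005 0 0.075 0 -1" --pt "0.005 0 0.1 0 -1" --pt "0.005 0 0.125 0 -1" --pt "0.005 0 0.15 0 -1" --pt "0.005 0 0.175 0 -1" --pt "0.005 0 0.195 0 -1" --pt "0.005 0 0.21 0 -1"

```text
clock: 11.43
tool_pos: [0.433, 0.0019, 0.1207]
tool_rot: [-2.017, -2.405, 0.002]
wrist_force: [-0.7, -0.3, -2.8]
grip_width: 0.0293
```

>>> move_arm --pt "0 0 0.004 0 -1" --pt "0 0 0.007 0 -1" --pt "0 0 0.009 0 -1" --pt "0 0 0.009 0 -1" --pt "0 0 0.009 0 -1" --pt "0 0 0.009 0 -0.4" --pt "0 0 0.009 0 -0.2" --pt "0 0 0.009 0 -0.1" --pt "0 0 0.009 0 -0.1" --pt "0 0 0.009 0 -0.1"

```text
clock: 12.27
tool_pos: [0.4348, 0.0024, 0.1144]
tool_rot: [2.016, 2.408, 0.001]
wrist_force: [-0.2, 0.1, -0.0]
grip_width: 0.0424
```

>>> move_arm --pt "0 0 0 0 -0.1" --pt "0 0 -0.03 0 -0.1" --pt "0 0 -0.06 0 -0.1" --pt "0 0 -0.09 0 -0.1" --pt "0 0 -0.12 0 -0.1" --pt "0 0 -0.15 0 -0.1" --pt "0 0 -0.18 0 0" --pt "0 0 -0.195 0 0.2" --pt "0 0 -0.195 0 0.2" --pt "0 0 -0.195 0 0.2"

```text
clock: 13.1
tool_pos: [0.4347, 0.0023, 0.3093]
tool_rot: [2.015, 2.408, 0.001]
wrist_force: [-0.2, -0.6, -0.3]
grip_width: 0.0561
```

```bash
python3 -c "
from h import *
go(*mix((.0601,-.0601,.2095),M),.957)
"
```

```text
clk 13.1 pos [0.4347 0.0023 0.3093] yaw 1.748 delta [-0.0618  0.189   0.1002] turn 0.791 F [-0.2 -0.6 -0.3] grip 0.0561
```

>>> move_arm --pt "-0.008 0.024 0 0.088 0.2" --pt "-0.016 0.048 0 0.176 0.2" --pt "-0.024 0.072 0 0.264 0.2" --pt "-0.032 0.096 0 0.352 0.2" --pt "-0.04 0.12 0 0.44 0.2" --pt "-0.048 0.144 0 0.528 0.2" --pt "-0.056 0.168 0 0.616 0.2" --pt "-0.0618 0.189 0 0.704 0.2" --pt "-0.0618 0.189 0 0.791 0.2" --pt "-0.0618 0.189 0 0.791 0.2"

```text
clock: 13.93
tool_pos: [0.6306, -0.0251, 0.3044]
tool_rot: [-2.786, -1.442, 0.008]
wrist_force: [0.2, 0.4, -0.6]
grip_width: 0.0562
```

```bash
python3 -c "
from h import *
go(*mix((.0601,-.0601,.2095),M),.957); C=cam('wrist'); im=snapshot('wrist'); cv2.imwrite('pics/w5.png',im)
hsv=cv2.cvtColor(im,cv2.COLOR_BGR2HSV); m=cv2.inRange(hsv,(0,180,90),(5,255,255))|cv2.inRange(hsv,(175,180,90),(180,255,255)); n,l,st,c=cv2.connectedComponentsWithStats(m)
for i in range(1,n):
  if st[i,4]>300: print(st[i],c[i],ray(C,*c[i],.25))
print(proj(C,mix((.0601,-.0601,.25),M)))
"
```

```text
clk 13.9 pos [ 0.6306 -0.0251  0.3044] yaw 0.955 delta [0.0009 0.0016 0.0949] turn -0.002 F [ 0.2  0.4 -0.6] grip 0.0562
(np.float64(327.1627868654659), np.float64(249.4266449138133))
```

View pics/w5.png

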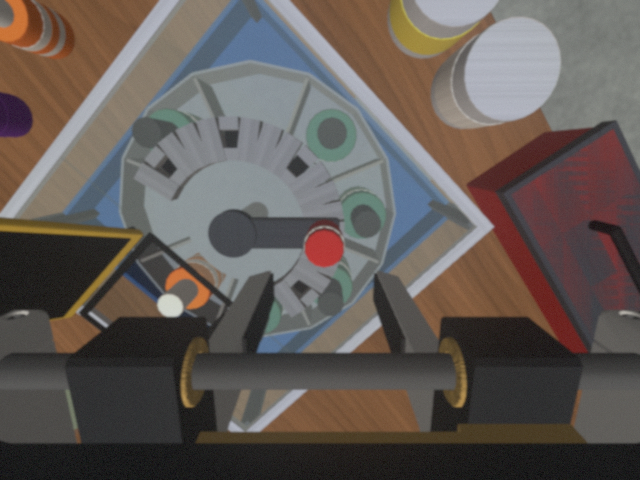

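>>> move_arm --pt "0 0 0.03 0 0.2" --pt "0 0 0.06 0 0.2" --pt "0 0 0.085 0 0.2" --pt "0 0 0.098 0 0.2" --pt "0 0 0.098 0 0.2" --pt "0 0 0.098 0 -1" --pt "0 0 0.098 0 -1" --pt "0 0 0.098 0 -1" --pt "0 0 0.098 0 -1" --pt "0 0 0.098 0 -1" --force 45

```text
clock: 14.82
tool_pos: [0.6315, -0.0246, 0.2131]
tool_rot: [-2.789, -1.447, -0.003]
wrist_force: [-3.8, 1.9, 5.0]
grip_width: 0.0313
```

>>> move_arm --pt "0 0 0 0 -1" --pt "0 0 0 0 -1" --pt "0 0 -0.004 0 -1" --pt "0 0 -0.008 0 -1" --pt "0 0 -0.012 0 -1" --pt "0 0 -0.016 0 -1" --pt "0 0 -0.019 0 -1" --pt "0 0 -0.02 0 -1" --pt "0 0 -0.02 0 -1" --pt "0 0 -0.02 0 -1"

```text
clock: 15.65
tool_pos: [0.631, -0.0249, 0.23]
tool_rot: [-2.788, -1.446, 0.001]
wrist_force: [1.5, 2.1, -9.6]
grip_width: 0.031
```

```bash
python3 -c "
from h import *
go(*mix((.0601,-.0601,.229),M),.957)
a=.957-.1709
for t in np.radians(np.arange(50,91,5)):
    dx,dy=.085*(np.sin(t)-np.sin(np.pi/4)),.085*(np.cos(np.pi/4)-np.cos(t))
    print(round(dx*np.cos(a)+dy*np.sin(a),4),round(dx*np.sin(a)-dy*np.cos(a),4),round(np.pi/4-t,3))
"
```

```text
clk 15.7 pos [ 0.631  -0.0249  0.23  ] yaw 0.957 delta [0.0003 0.0009 0.001 ] turn -0.0 F [ 1.5  2.1 -9.6] grip 0.031
0.0074 -0.0003 -0.087
0.0148 -0.0013 -0.175
0.022 -0.0029 -0.262
0.0291 -0.0051 -0.349
0.0359 -0.0079 -0.436
0.0425 -0.0114 -0.524
0.0488 -0.0153 -0.611
0.0547 -0.0198 -0.698
0.0601 -0.0249 -0.785
```

>>> move_arm --pt "0.0074 -0.0003 0 -0.087 -1" --pt "0.0148 -0.0013 0 -0.175 -1" --pt "0.022 -0.0029 0 -0.262 -1" --pt "0.0291 -0.0051 0 -0.349 -1" --pt "0.0359 -0.0079 0 -0.436 -1" --pt "0.0425 -0.0114 0 -0.524 -1" --pt "0.0488 -0.0153 0 -0.611 -1" --pt "0.0547 -0.0198 0 -0.698 -1" --pt "0.0601 -0.0249 0 -0.785 -1" --pt "0.0601 -0.0249 0 -0.785 -1"

```text
clock: 16.48
tool_pos: [0.6454, 0.0405, 0.2302]
tool_rot: [-2.016, -2.407, -0.003]
wrist_force: [3.1, 1.8, -8.9]
grip_width: 0.031
```

>>> move_arm --pt "0 0 0 0 -1" --pt "0 0 0 0 -1" --pt "0 0 0 0 -1" --pt "0 0 0.003 0 -1" --pt "0 0 0.006 0 -1" --pt "0 0 0.009 0 -1" --pt "0 0 0.012 0 -1" --pt "0 0 0.015 0 -1" --pt "0 0 0.018 0 -1" --pt "0 0 0.019 0 -1"

```text
clock: 17.32
tool_pos: [0.6459, 0.0383, 0.2132]
tool_rot: [2.023, 2.402, 0.001]
wrist_force: [1.0, 3.1, 1.3]
grip_width: 0.031
```

>>> move_arm --pt "0 0 0 0 0.2" --pt "0 0 0 0 0.2" --pt "0 0 0 0 0.2" --pt "0 0 0 0 0.2" --pt "0 0 -0.03 0 0.2" --pt "0 0 -0.06 0 0.2" --pt "0 0 -0.09 0 0.2" --pt "0 0 -0.11 0 0.2" --pt "0 0 -0.11 0 0.2" --pt "0 0 -0.11 0 0.2"

```text
clock: 18.15
tool_pos: [0.6462, 0.038, 0.3235]
tool_rot: [2.022, 2.4, 0.003]
wrist_force: [-0.2, 0.4, -0.4]
grip_width: 0.0564
```

```bash
python3 -c "
from blobs import *
go(.473,.358,.4,1.742)
caps(('top','side'),'pics/a6')
im=cv2.imread('pics/a6_side.png')[120:330,220:440]; cv2.imwrite('pics/s6.png',im.repeat(2,0).repeat(2,1))
C=cam('side'); print([np.round((np.array(proj(C,mix((.085,0,z),M)))-[220,120])*2) for z in (.25,.264)])
"
```

```text
clk 18.1 pos [0.6462 0.038  0.3235] yaw 1.742 delta [ 0.3447 -0.116  -0.0773] turn -0.0 F [-0.2  0.4 -0.4] grip 0.0564
top [199, 250, 21, 21, 195] [210.8 261.3] [0.4621 0.3636 0.06  ]
[array([290., 262.]), array([291., 259.])]
```

View pics/s6.png

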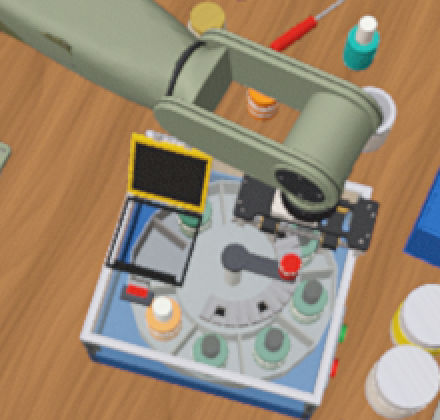

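>>> move_arm --pt "0.03 -0.005 0 0 0.2" --pt "0.06 -0.01 0 0 0.2" --pt "0.09 -0.015 0 0 0.2" --pt "0.12 -0.02 0 0 0.2" --pt "0.155 -0.025 0 0 0.2" --pt "0.19 -0.03 0 0 0.2" --pt "0.225 -0.04 0 0 0.2" --pt "0.26 -0.05 0.01 0 0.2" --pt "0.28 -0.06 0.02 0 0.2" --pt "0.28 -0.06 0.02 0 0.2"

```text
clock: 19.08
tool_pos: [0.5336, 0.3071, 0.2966]
tool_rot: [-2.013, -2.404, 0.012]
wrist_force: [0.9, -0.2, -0.7]
grip_width: 0.0569
```

>>> move_arm --pt "0 0 0 0 0.2" --pt "0 0 0 0 0.2" --pt "0 0 0 0 0.2" --pt "0 0 0 0 0.2" --pt "0 0 0 0 0.2" --pt "0 0 0 0 0.2" --pt "0 0 0 0 0.2" --pt "0 0 0 0 0.2" --pt "0 0 0 0 0.2" --pt "0 0 0 0 0.2"

```text
clock: 19.92
tool_pos: [0.5388, 0.304, 0.3019]
tool_rot: [2.024, 2.403, 0.0]
wrist_force: [0.3, -0.5, 0.0]
grip_width: 0.0562
```

```bash
python3 -c "
from blobs import *
go(.473,.358,.083,1.742)
caps(('top',)); im=snapshot('wrist'); cv2.imwrite('pics/w7.png',im)
C=cam('wrist');print(proj(C,(.473,.358,.125)))
"
```

```text
clk 19.9 pos [0.5388 0.304  0.3019] yaw 1.742 delta [ 0.0644 -0.0556  0.2189] turn -0.0 F [ 0.3 -0.5  0. ] grip 0.0562
(np.float64(272.9064650298455), np.float64(163.60291776989664))
```

View pics/w7.png

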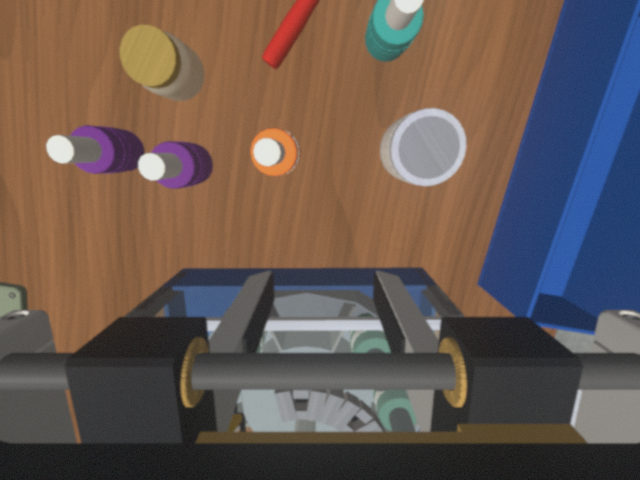

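```bash
python3 -c "
from h import *
C=cam('wrist'); p=ray(C,267.5,153,.125); print(p); go(p[0],p[1],.083,1.742)
"
```

```text
[0.46574199 0.36807502 0.125     ]
clk 20.0 pos [0.5387 0.3041 0.3019] yaw 1.742 delta [ 0.0755 -0.061   0.2189] turn -0.0 F [-0.5  0.2  0.1] grip 0.0568
```

>>> move_arm --pt "0.025 -0.02 0 0 0.2" --pt "0.05 -0.04 0 0 0.2" --pt "0.0755 -0.061 0 0 0.2" --pt "0.0755 -0.061 0.035 0 0.2" --pt "0.0755 -0.061 0.07 0 0.2" --pt "0.0755 -0.061 0.1 0 0.2" --pt "0.0755 -0.061 0.13 0 0.2" --pt "0.0755 -0.061 0.14 0 0.2" --pt "0.0755 -0.061 0.14 0 0.2" --pt "0.0755 -0.061 0.14 0 0.2"

```text
clock: 20.85
tool_pos: [0.4661, 0.3682, 0.1624]
tool_rot: [2.024, 2.403, 0.0]
wrist_force: [-0.1, -0.8, 0.7]
grip_width: 0.056
```

```bash
python3 -c "
from h import *
s=status.state()['tool_pos']; C=cam('wrist'); im=snapshot('wrist'); print(proj(C,(.4657,.3681,.125)),proj(C,s)); cv2.imwrite('pics/w8.png',im)
cv2.imwrite('pics/s8.png',snapshot('side'))
go(.4657,.3681,.083,1.742)
"
```

```text
(np.float64(323.7216024153684), np.float64(258.2965017795944)) (np.float64(324.50799585010617), np.float64(275.87847120868275))
clk 20.9 pos [0.4676 0.369  0.1646] yaw 1.742 delta [-0.0007 -0.0024  0.0816] turn -0.0 F [ 0.5 -0.2 -0.3] grip 0.0563
```

View pics/w8.png

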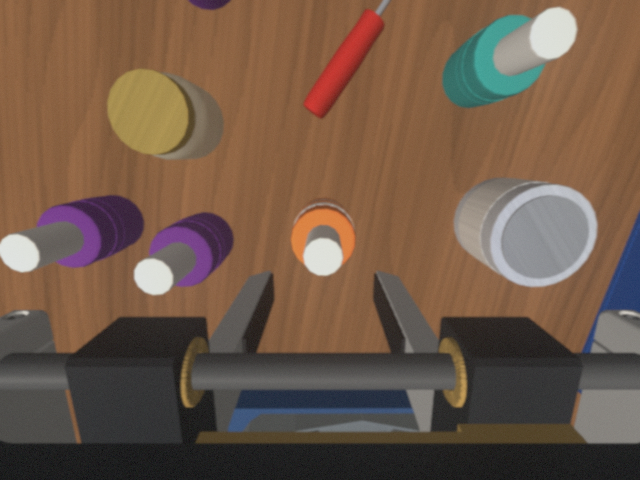

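The cap is at (323,257), within 1 px of the prediction. I'll descend and grip.

>>> move_arm --pt "0 0 0.025 0 0.2" --pt "0 0 0.05 0 0.2" --pt "0 0 0.07 0 0.2" --pt "0 0 0.08 0 0.2" --pt "0 0 0.08 0 0.2" --pt "0 0 0.08 0 -1" --pt "0 0 0.08 0 -1" --pt "0 0 0.08 0 -1" --pt "0 0 0.08 0 -1" --pt "0 0 0.08 0 -1" --force 20

```text
clock: 21.78
tool_pos: [0.4664, 0.3686, 0.0833]
tool_rot: [2.023, 2.403, 0.003]
wrist_force: [-1.0, 0.4, 2.7]
grip_width: 0.0297
```

>>> move_arm --pt "0 0 0 0 -1" --pt "0 0 0 0 -1" --pt "0 0 -0.03 0 -1" --pt "0 0 -0.07 0 -1" --pt "0 0 -0.11 0 -1" --pt "0 0 -0.15 0 -1" --pt "0 0 -0.19 0 -1" --pt "0 0 -0.23 0 -1" --pt "0 0 -0.27 0 -1" --pt "0 0 -0.29 0 -1"

```text
clock: 22.62
tool_pos: [0.4669, 0.3687, 0.3773]
tool_rot: [2.022, 2.401, 0.011]
wrist_force: [0.5, 0.1, -0.6]
grip_width: 0.0297
```

```bash
python3 -c "
from h import *
go(*mix((.02,0,.42),M),1.742)
go(*mix((-.13,0,.33),M),1.742)
"
```

```text
clk 22.6 pos [0.4669 0.3687 0.3773] yaw 1.742 delta [-0.356   0.0557 -0.0432] turn -0.0 F [ 0.5  0.1 -0.6] grip 0.0297
clk 22.6 pos [0.4669 0.3687 0.3773] yaw 1.742 delta [-0.3562 -0.0949  0.0458] turn -0.0 F [ 0.5  0.1 -0.6] grip 0.0297
```

>>> move_arm --pt "-0.02 0.01 0 0 -1" --pt "-0.05 0.025 0 0 -1" --pt "-0.08 0.04 0 0 -1" --pt "-0.11 0.055 0 0 -1" --pt "-0.145 0.056 0 0 -1" --pt "-0.18 0.056 0 0 -1" --pt "-0.215 0.056 0 0 -1" --pt "-0.25 0.056 0 0 -1" --pt "-0.285 0.056 0 0 -1" --pt "-0.31 0.056 0 0 -1"

```text
clock: 23.45
tool_pos: [0.5735, 0.0689, 0.3704]
tool_rot: [-2.026, -2.4, 0.004]
wrist_force: [0.2, -0.1, -2.6]
grip_width: 0.0296
```

>>> move_arm --pt "-0.02 0 0 0 -1" --pt "-0.036 -0.005 0 0 -1" --pt "-0.046 -0.03 0 0 -1" --pt "-0.046 -0.06 0 0 -1" --pt "-0.046 -0.09 0.01 0 -1" --pt "-0.046 -0.12 0.02 0 -1" --pt "-0.046 -0.14 0.035 0 -1" --pt "-0.046 -0.151 0.045 0 -1" --pt "-0.046 -0.151 0.045 0 -1" --pt "-0.046 -0.151 0.045 0 -1"

```text
clock: 24.28
tool_pos: [0.4322, 0.0011, 0.326]
tool_rot: [-2.024, -2.402, 0.001]
wrist_force: [0.6, -1.0, -2.3]
grip_width: 0.0298
```

```bash
python3 -c "
from h import *
im=snapshot('side')[120:330,220:440]; cv2.imwrite('pics/s9.png',im.repeat(2,0).repeat(2,1))
go(*mix((-.13,0,.114),M),1.742)
"
```

```text
clk 24.3 pos [0.4332 0.0011 0.3269] yaw 1.742 delta [0.0004 0.001  0.2129] turn -0.0 F [ 0.3 -1.  -2.8] grip 0.0298
```

View pics/s9.png

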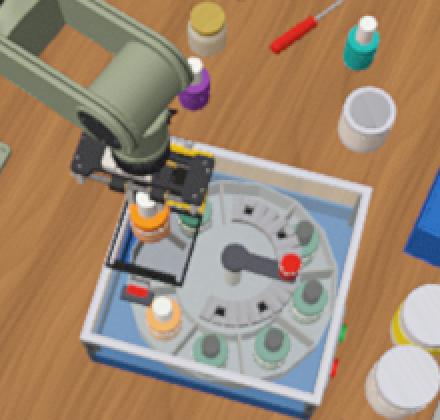

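>>> move_arm --pt "0 0.001 0 0 -1" --pt "0 0.001 0.025 0 -1" --pt "0 0.001 0.05 0 -1" --pt "0 0.001 0.075 0 -1" --pt "0 0.001 0.1 0 -1" --pt "0 0.001 0.125 0 -1" --pt "0 0.001 0.15 0 -1" --pt "0 0.001 0.175 0 -1" --pt "0 0.001 0.19 0 -1" --pt "0 0.001 0.204 0 -1"

```text
clock: 25.17
tool_pos: [0.4344, 0.0014, 0.1216]
tool_rot: [-2.023, -2.403, 0.001]
wrist_force: [-0.3, 0.4, -2.0]
grip_width: 0.0298
```

>>> move_arm --pt "0 0 0.003 0 -1" --pt "0 0 0.006 0 -1" --pt "0 0 0.008 0 -1" --pt "0 0 0.008 0 -1" --pt "0 0 0.008 0 -1" --pt "0 0 0.008 0 -0.4" --pt "0 0 0.008 0 -0.2" --pt "0 0 0.008 0 -0.1" --pt "0 0 0.008 0 -0.1" --pt "0 0 0.008 0 -0.1"

```text
clock: 26.0
tool_pos: [0.4342, 0.0011, 0.1154]
tool_rot: [2.023, 2.402, 0.001]
wrist_force: [-0.0, -0.1, -0.0]
grip_width: 0.0425
```

>>> move_arm --pt "0 0 0 0 -0.1" --pt "0 0 -0.03 0 -0.1" --pt "0 0 -0.06 0 -0.1" --pt "0 0 -0.09 0 -0.1" --pt "0 0 -0.12 0 -0.1" --pt "0 0 -0.15 0 -0.1" --pt "0 0 -0.18 0 -0.1" --pt "0 0 -0.21 0 -0.1" --pt "0 0 -0.25 0 -0.1" --pt "0 0 -0.26 0 -0.1"

```text
clock: 26.83
tool_pos: [0.436, 0.0008, 0.3816]
tool_rot: [2.017, 2.396, 0.008]
wrist_force: [0.1, 0.2, 0.8]
grip_width: 0.0422
```

```bash
python3 -c "
from h import *
for y,z in((.14,.40),(.16,.27),(.1,.27)): go(*mix((-.13,y,z),M),1.742)
"
```

```text
clk 26.8 pos [0.436  0.0008 0.3816] yaw 1.742 delta [ 0.1411 -0.0013 -0.019 ] turn -0.0 F [0.1 0.2 0.8] grip 0.0422
clk 26.8 pos [0.436  0.0008 0.3816] yaw 1.742 delta [ 0.1616 -0.0026  0.1109] turn -0.0 F [0.1 0.2 0.8] grip 0.0422
clk 26.8 pos [0.436  0.0008 0.3816] yaw 1.742 delta [ 0.1016 -0.0026  0.1111] turn -0.0 F [0.1 0.2 0.8] grip 0.0422
```

>>> move_arm --pt "0 0 -0.02 0 -0.5" --pt "0.02 0 -0.03 0 -1" --pt "0.055 0 -0.035 0 -1" --pt "0.09 0 -0.035 0 -1" --pt "0.125 0 -0.035 0 -1" --pt "0.16 0 -0.035 0 -1" --pt "0.175 0 -0.03 0 -1" --pt "0.175 -0.001 0 0 -1" --pt "0.175 -0.001 0.03 0 -1" --pt "0.175 -0.001 0.06 0 -1" --force 30

```text
clock: 27.67
tool_pos: [0.4029, 0.1742, 0.3137]
tool_rot: [2.021, 2.404, 0.002]
wrist_force: [0.2, -0.2, 0.4]
grip_width: 0.0002
```

>>> move_arm --pt "0 0 0.025 0 -1" --pt "0 0 0.045 0 -1" --pt "0 0 0.05 0 -1" --pt "0 0 0.05 0 -1" --pt "0 0 0.05 0 -1" --pt "0 0 0.05 0 -1" --pt "0 0 0.05 0 -1" --pt "0 0 0.05 0 -1" --pt "0 0 0.05 0 -1" --pt "0 0 0.05 0 -1"

```text
clock: 28.5
tool_pos: [0.4033, 0.1736, 0.2655]
tool_rot: [2.023, 2.402, 0.001]
wrist_force: [0.2, -0.6, 0.3]
grip_width: 0.0005
```

```bash
python3 -c "
from h import *
for y,z in((.17,.27),(.075,.27),(.052,.277),(.028,.268),(.007,.253),(-.009,.234),(-.017,.219),(-.022,.203),(-.038,.195)): go(*mix((-.13,y,z),M),1.742)
im=snapshot('side')[120:330,220:440]; cv2.imwrite('pics/s10.png',im.repeat(2,0).repeat(2,1))
"
```

```text
clk 28.5 pos [0.4033 0.1736 0.2655] yaw 1.742 delta [-0.0047  0.0013 -0.0045] turn -0.0 F [ 0.2 -0.6  0.3] grip 0.0005
clk 28.5 pos [0.4033 0.1736 0.2655] yaw 1.742 delta [-0.0997  0.0013 -0.0045] turn -0.0 F [ 0.2 -0.6  0.3] grip 0.0005
clk 28.5 pos [0.4033 0.1736 0.2655] yaw 1.742 delta [-0.1227  0.0013 -0.0115] turn -0.0 F [ 0.2 -0.6  0.3] grip 0.0005
clk 28.5 pos [0.4033 0.1736 0.2655] yaw 1.742 delta [-0.1467  0.0013 -0.0025] turn -0.0 F [ 0.2 -0.6  0.3] grip 0.0005
clk 28.5 pos [0.4033 0.1736 0.2655] yaw 1.742 delta [-0.1677  0.0013  0.0124] turn -0.0 F [ 0.2 -0.6  0.3] grip 0.0005
clk 28.5 pos [0.4033 0.1736 0.2655] yaw 1.742 delta [-0.1837  0.0013  0.0314] turn -0.0 F [ 0.2 -0.6  0.3] grip 0.0005
clk 28.5 pos [0.4033 0.1736 0.2655] yaw 1.742 delta [-0.1917  0.0012  0.0464] turn -0.0 F [ 0.2 -0.6  0.3] grip 0.0005
clk 28.5 pos [0.4033 0.1736 0.2655] yaw 1.742 delta [-0.1967  0.0012  0.0624] turn -0.0 F [ 0.2 -0.6  0.3] grip 0.0005
clk 28.5 pos [0.4033 0.1736 0.2655] yaw 1.742 delta [-0.2127  0.0012  0.0704] turn -0.0 F [ 0.2 -0.6  0.3] grip 0.0005
```

View pics/s10.png

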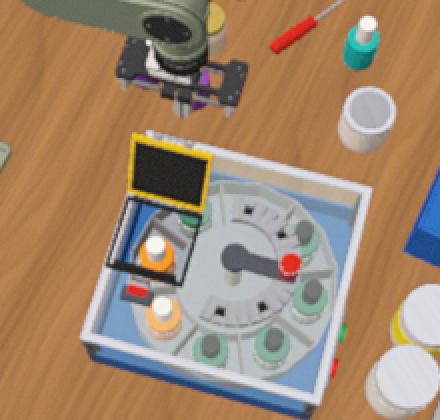

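Both orange bottles stand upright in bays 1 and 2 (caps at (155,245) and (163,306)), and the knob is low at (290,264), so the pin is home. Next I'll swing the hatch shut.

>>> move_arm --pt "-0.02 0.001 -0.004 0 -1" --pt "-0.035 0.001 -0.004 0 -1" --pt "-0.047 0.001 -0.004 0 -1" --pt "-0.059 0.001 -0.004 0 -1" --pt "-0.071 0.001 -0.004 0 -1" --pt "-0.083 0.001 -0.004 0 -1" --pt "-0.095 0.001 -0.004 0 -1" --pt "-0.104 0.001 -0.006 0 -1" --pt "-0.113 0.001 -0.009 0 -1" --pt "-0.123 0.001 -0.0115 0 -1"

```text
clock: 29.38
tool_pos: [0.4246, 0.0524, 0.2763]
tool_rot: [-2.022, -2.403, -0.0]
wrist_force: [0.2, 2.0, -1.3]
grip_width: 0.0011
```

>>> move_arm --pt "-0.012 0 0.005 0 -1" --pt "-0.024 0 0.009 0 -1" --pt "-0.034 0 0.016 0 -1" --pt "-0.045 0 0.024 0 -1" --pt "-0.053 0 0.033 0 -1" --pt "-0.061 0 0.043 0 -1" --pt "-0.066 0 0.052 0 -1" --pt "-0.071 0 0.06 0 -1" --pt "-0.076 0 0.068 0 -1" --pt "-0.082 0 0.07 0 -1"

```text
clock: 30.22
tool_pos: [0.4374, -0.028, 0.2041]
tool_rot: [-2.021, -2.4, 0.002]
wrist_force: [0.2, 0.7, 0.3]
grip_width: 0.0004
```

>>> move_arm --pt "-0.004 0 0.003 0 -1" --pt "-0.008 0 0.006 0 -1" --pt "-0.008 0 0.008 0 -1" --pt "-0.008 0 0.008 0 -1" --pt "-0.008 0 0.008 0 -1" --pt "-0.008 0 0.008 0 -1" --pt "-0.008 0 0.008 0 -1" --pt "-0.008 0 0.008 0 -1" --pt "-0.008 0 0.008 0 -1" --pt "-0.008 0 0.008 0 -1"

```text
clock: 31.05
tool_pos: [0.4403, -0.0361, 0.1985]
tool_rot: [2.023, 2.403, 0.0]
wrist_force: [-0.4, 0.0, -0.1]
grip_width: 0.0006
```

```bash
python3 -c "
from h import *
go(*mix((-.13,-.038,.188),M),1.742)
"
```

```text
clk 31.1 pos [ 0.4403 -0.0361  0.1985] yaw 1.742 delta [0.0003 0.0005 0.0105] turn 0.0 F [-0.4  0.  -0.1] grip 0.0006
```

>>> move_arm --pt "0 0 0.002 0 -1" --pt "0 0 0.004 0 -1" --pt "0 0 0.006 0 -1" --pt "0 0 0.007 0 -1" --pt "0 0 0.008 0 -1" --pt "0 0 0.009 0 -1" --pt "0 0 0.009 0 -1" --pt "0 0 0.009 0 -1" --pt "0 0 0.009 0 -1" --pt "0 0 0.009 0 -1"

```text
clock: 31.88
tool_pos: [0.4401, -0.0361, 0.1892]
tool_rot: [-2.023, -2.403, 0.0]
wrist_force: [-0.4, -0.7, 0.1]
grip_width: 0.0004
```

>>> move_arm --pt "0 0 0.001 0 -1" --pt "0 0 0.002 0 -1" --pt "0 0 0.003 0 -1" --pt "0 0 0.004 0 -1" --pt "0 0 0.005 0 -1" --pt "0 0 0.005 0 -1" --pt "0 0 0.005 0 -1" --pt "0 0 0.005 0 -1" --pt "0 0 0.005 0 -1" --pt "0 0 0.005 0 -1"

```text
clock: 32.72
tool_pos: [0.4401, -0.0361, 0.1843]
tool_rot: [-2.023, -2.403, -0.0]
wrist_force: [-0.4, -0.1, -0.3]
grip_width: 0.0008
```

```bash
python3 -c "
from h import *
im=snapshot('side')[120:330,220:440]; cv2.imwrite('pics/s11.png',im.repeat(3,0).repeat(3,1)[:600])
"
```

```text
(no output)
```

View pics/s11.png

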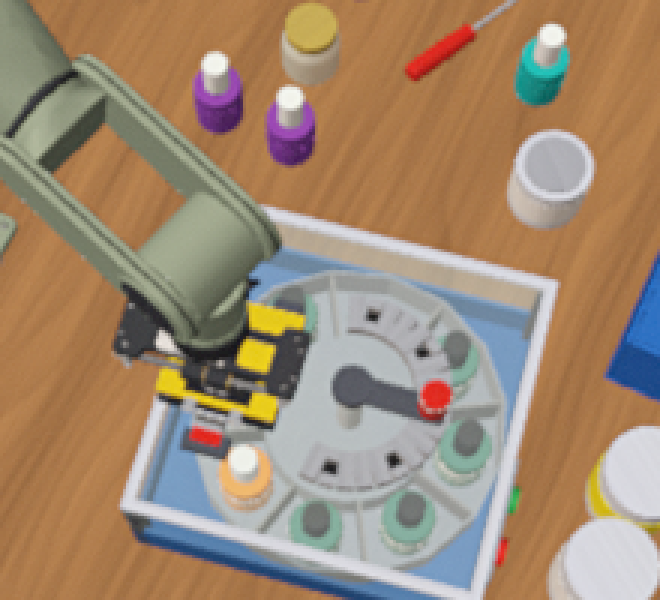

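>>> move_arm --pt "0 0 0.001 0 -1" --pt "0 0 0.002 0 -1" --pt "0 0 0.003 0 -1" --pt "0 0 0.004 0 -1" --pt "0 0 0.004 0 -1" --pt "0 0 0.004 0 -1" --pt "0 0 0.004 0 -1" --pt "0 0 0.004 0 -1" --pt "0 0 0.004 0 -1" --pt "0 0 0.004 0 -1"

```text
clock: 33.6
tool_pos: [0.4401, -0.0362, 0.1803]
tool_rot: [-2.024, -2.403, 0.0]
wrist_force: [-0.3, 0.8, -0.5]
grip_width: 0.0009
```

```bash
python3 -c "
from h import *
C=cam('side')
f=lambda p:((np.array(proj(C,mix(p,M)))-[220,120])*3).round().tolist()
for ph in (0,.1,.3,.5,.8,1.2,1.6):
  print(ph,[f((x,.065-d*np.cos(ph)+.004*np.sin(ph),.182+d*np.sin(ph)+.004*np.cos(ph))) for x,d in((-.193,0),(-.067,0),(-.067,.126),(-.193,.126))])
print('tcp',f((-.13,-.038,.18)),'port',[f((x,y,.172)) for x,y in((-.19,.055),(-.07,.055),(-.07,-.055),(-.19,-.055))])
"
```

```text
0 [[190.0, 286.0], [305.0, 316.0], [272.0, 428.0], [154.0, 396.0]]
0.1 [[190.0, 285.0], [305.0, 316.0], [272.0, 423.0], [154.0, 391.0]]
0.3 [[191.0, 285.0], [306.0, 315.0], [273.0, 411.0], [153.0, 379.0]]
0.5 [[191.0, 284.0], [306.0, 315.0], [276.0, 395.0], [154.0, 362.0]]
0.8 [[191.0, 284.0], [306.0, 314.0], [282.0, 364.0], [159.0, 330.0]]
1.2 [[192.0, 284.0], [306.0, 314.0], [294.0, 315.0], [170.0, 282.0]]
1.6 [[192.0, 284.0], [306.0, 314.0], [308.0, 266.0], [184.0, 234.0]]
tcp [220.0, 393.0] port [[191.0, 300.0], [300.0, 329.0], [271.0, 425.0], [160.0, 395.0]]
```

>>> move_arm --pt "0 0 -0.02 0 -1" --pt "0 0 -0.05 0 -1" --pt "0 0 -0.08 0 -1" --pt "-0.02 0 -0.11 0 -1" --pt "-0.05 0 -0.12 0 -1" --pt "-0.08 0 -0.12 0 -1" --pt "-0.11 0 -0.12 0 -1" --pt "-0.14 0 -0.12 0 -1" --pt "-0.16 0 -0.12 0 -1" --pt "-0.16 0 -0.12 0 -1"

```text
clock: 34.43
tool_pos: [0.4675, -0.1973, 0.2997]
tool_rot: [-2.029, -2.399, 0.002]
wrist_force: [1.8, 0.1, 0.0]
grip_width: 0.0007
```

```bash
python3 -c "
from h import *
w=snapshot('wrist');s=snapshot('side');t=snapshot('top')
a=cv2.resize(s[190:280,250:350],(400,360),interpolation=cv2.INTER_CUBIC); b=cv2.resize(t[220:310,270:370],(400,360),interpolation=cv2.INTER_CUBIC)
c=cv2.resize(w,(320,240)); o=np.zeros((600,800,3),np.uint8); o[:360,:400]=a;o[:360,400:]=b;o[360:,:320]=c
cv2.imwrite('pics/m12.png',o)
for n,im in(('side',s),('top',t)):
  C=cam(n); hsv=cv2.cvtColor(im,cv2.COLOR_BGR2HSV); m=cv2.inRange(hsv,(22,150,120),(34,255,255)); m[:, :230]=0;m[:,390:]=0;m[:180]=0;m[330:]=0
  p=np.argwhere(m)[:,::-1]; print(n,len(p), cv2.boxPoints(cv2.minAreaRect(p.astype(np.float32))).round(1).tolist())
  for ph in(0,.05,.1,.2): print(ph,[np.round(proj(C,mix((x,.065-d*np.cos(ph)+.004*np.sin(ph),.182+d*np.sin(ph)+.004*np.cos(ph)),M)),1).tolist() for x,d in((-.193,0),(-.067,0),(-.067,.126),(-.193,.126))])
go(*mix((-.13,-.038,.2),M),1.742)
"
```

```text
side 1082 [[272.29998779296875, 249.8000030517578], [283.1000061035156, 213.6999969482422], [321.3999938964844, 225.1999969482422], [310.6000061035156, 261.29998779296875]]
0 [[283.5, 215.3], [321.7, 225.5], [310.6, 262.5], [271.4, 251.9]]
0.05 [[283.5, 215.2], [321.8, 225.4], [310.6, 261.9], [271.3, 251.1]]
0.1 [[283.5, 215.2], [321.8, 225.3], [310.6, 261.1], [271.2, 250.3]]
0.2 [[283.5, 215.1], [321.8, 225.2], [310.8, 259.3], [271.0, 248.4]]
top 2011 [[311.5, 246.5], [359.3999938964844, 236.89999389648438], [368.8999938964844, 284.6000061035156], [321.0, 294.20001220703125]]
0 [[320.6, 293.4], [312.2, 245.4], [360.0, 237.0], [369.0, 284.7]]
0.05 [[320.5, 293.4], [312.1, 245.5], [360.0, 236.6], [369.0, 284.5]]
0.1 [[320.4, 293.4], [312.0, 245.5], [359.8, 236.2], [368.9, 284.3]]
0.2 [[320.3, 293.4], [311.9, 245.5], [359.1, 235.6], [368.3, 284.0]]
clk 34.6 pos [ 0.4672 -0.1933  0.3   ] yaw 1.742 delta [0.1596 0.0008 0.1002] turn -0.0 F [ 0.4 -0.3  0.7] grip 0.0006
```

View pics/m12.png

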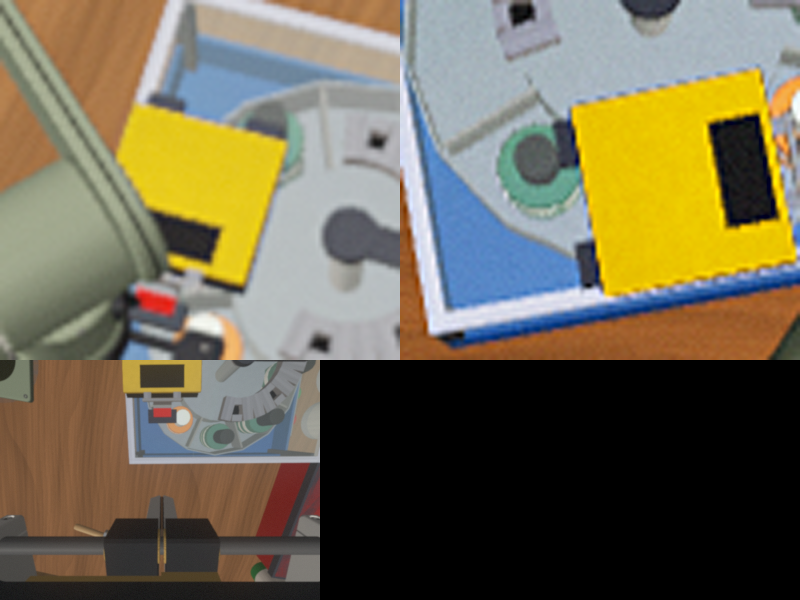

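>>> move_arm --pt "0.04 0 0 0 -1" --pt "0.08 0 0 0 -1" --pt "0.12 0.001 0 0 -1" --pt "0.16 0.001 0 0 -1" --pt "0.16 0.001 0.03 0 -1" --pt "0.16 0.001 0.06 0 -1" --pt "0.16 0.001 0.09 0 -1" --pt "0.16 0.001 0.105 0 -1" --pt "0.16 0.001 0.112 0 -1" --pt "0.16 0.001 0.115 0 -1"

```text
clock: 35.42
tool_pos: [0.44, -0.0347, 0.1843]
tool_rot: [-2.02, -2.403, 0.001]
wrist_force: [0.1, -0.4, -0.0]
grip_width: 0.0004
```

>>> move_arm --pt "0 0 0.001 0 -1" --pt "0 0 0.002 0 -1" --pt "0 0 0.003 0 -1" --pt "0 0 0.004 0 -1" --pt "0 0 0.005 0 -1" --pt "0 0 0.006 0 -1" --pt "0 0 0.006 0 -1" --pt "0 0 0.006 0 -1" --pt "0 0 0.006 0 -1" --pt "0 0 0.006 0 -1"

```text
clock: 36.25
tool_pos: [0.4414, -0.0361, 0.1795]
tool_rot: [2.023, 2.403, 0.0]
wrist_force: [0.2, 0.1, 0.8]
grip_width: 0.0005
```

>>> move_arm --pt "0 0 0.001 0 -1" --pt "0 0 0.002 0 -1" --pt "0 0 0.003 0 -1" --pt "0 0 0.004 0 -1" --pt "0 0 0.005 0 -1" --pt "0 0 0.005 0 -1" --pt "0 0 0.005 0 -1" --pt "0 0 0.005 0 -1" --pt "0 0 0.005 0 -1" --pt "0 0 0.005 0 -1"

```text
clock: 37.08
tool_pos: [0.4417, -0.0365, 0.1763]
tool_rot: [2.022, 2.402, -0.0]
wrist_force: [-3.0, 0.2, 10.6]
grip_width: 0.0006
```

```bash
python3 -c "
from h import *
t=snapshot('top');s=snapshot('side');print(status.state()['wrist_force'])
C=cam('wrist');w=snapshot('wrist')
hsv=cv2.cvtColor(w,cv2.COLOR_BGR2HSV); m=cv2.inRange(hsv,(22,150,100),(34,255,255)); p=np.argwhere(m)[:,::-1]; print(len(p),p.min(0),p.max(0))
for ph in(0,.05,.1,.2): print(ph,[np.round(proj(C,mix((x,.065-d*np.cos(ph)+.004*np.sin(ph),.182+d*np.sin(ph)+.004*np.cos(ph)),M)),1).tolist() for x,d in((-.193,0),(-.067,0),(-.067,.126),(-.193,.126))])
for v in range(0,480,20): 
  u=np.where(m[v])[0]
  if len(u): print(v,u[0],u[-1],len(u))
"
```

```text
[-2.79249015 -0.05425042  9.31168688]
43036 [202  92] [438 319]
0 [[203.3, 95.3], [443.7, 95.7], [425.3, 315.1], [221.3, 315.1]]
0.05 [[203.3, 94.9], [443.8, 95.3], [428.4, 319.4], [218.2, 319.4]]
0.1 [[203.3, 94.5], [443.8, 94.9], [431.8, 323.5], [214.9, 323.4]]
0.2 [[203.2, 93.7], [443.8, 94.1], [439.2, 330.7], [207.5, 330.7]]
100 203 438 236
120 204 437 234
140 205 436 232
160 206 435 230
180 207 434 228
200 209 433 225
220 210 432 223
240 211 431 221
260 212 430 95
280 213 429 95
300 214 429 93
```

>>> move_arm --pt "0 0 0.001 0 -1" --pt "0 0 0.002 0 -1" --pt "0 0 0.003 0 -1" --pt "0 0 0.004 0 -1" --pt "0 0 0.004 0 -1" --pt "0 0 0.004 0 -1" --pt "0 0 0.004 0 -1" --pt "0 0 0.004 0 -1" --pt "0 0 0.004 0 -1" --pt "0 0 0.004 0 -1"

```text
clock: 38.07
tool_pos: [0.4418, -0.0369, 0.173]
tool_rot: [2.022, 2.401, -0.001]
wrist_force: [-4.9, -0.1, 14.0]
grip_width: 0.0004
```

>>> move_arm --pt "0 0 0.001 0 -1" --pt "0 0 0.002 0 -1" --pt "0 0 0.003 0 -1" --pt "0 0 0.003 0 -1" --pt "0 0 0.003 0 -1" --pt "0 0 0.003 0 -1" --pt "0 0 0.003 0 -1" --pt "0 0 0.003 0 -1" --pt "0 0 0.003 0 -1" --pt "0 0 0.003 0 -1"

```text
clock: 38.9
tool_pos: [0.4418, -0.0372, 0.1692]
tool_rot: [2.022, 2.401, -0.002]
wrist_force: [-2.4, -1.6, 8.3]
grip_width: 0.0003
```

>>> move_arm --pt "0 0 0.001 0 -1" --pt "0 0 0.002 0 -1" --pt "0 0 0.003 0 -1" --pt "0 0 0.004 0 -1" --pt "0 0 0.004 0 -1" --pt "0 0 0.004 0 -1" --pt "0 0 0.004 0 -1" --pt "0 0 0.004 0 -1" --pt "0 0 0.004 0 -1" --pt "0 0 0.004 0 -1"

```text
clock: 39.73
tool_pos: [0.4418, -0.0375, 0.1655]
tool_rot: [2.022, 2.401, -0.002]
wrist_force: [-4.5, -2.4, 10.9]
grip_width: 0.0
```

```bash
cat > wid.py <<'E'
from h import *
C=cam('wrist');w=snapshot('wrist')
hsv=cv2.cvtColor(w,cv2.COLOR_BGR2HSV); m=cv2.inRange(hsv,(22,150,100),(34,255,255))
print("z",status.state()["tool_pos"][2],"F",status.state()["wrist_force"])
for v in(110,300):
  u=np.where(m[v])[0]; print(v,u[0],u[-1])
for ph in(0,.05,.1):
  q=[np.array(proj(C,mix((x,.065-d*np.cos(ph)+.004*np.sin(ph),.182+d*np.sin(ph)+.004*np.cos(ph)),M))) for x,d in((-.193,0),(-.067,0),(-.067,.126),(-.193,.126))]
  print(ph,[[round(float(np.interp(v,[a[1],b[1]],[a[0],b[0]])),1) for a,b in((q[0],q[3]),(q[1],q[2]))] for v in(110,300)])
E
python3 wid.py
```

```text
z 0.1655182587474693 F [-3.50270327 -1.84975928 10.69520364]
110 197 444
300 214 428
0 [[197.4, 449.9], [214.0, 432.8]]
0.05 [[197.1, 450.2], [210.6, 436.3]]
0.1 [[196.7, 450.6], [207.1, 439.8]]
```

>>> move_arm --pt "0 0 -0.005 0 -1" --pt "0 0 -0.01 0 -1" --pt "0 0 -0.02 0 -1" --pt "0 0 -0.03 0 -1" --pt "0 0 -0.03 0 -1" --pt "0 0 -0.03 0 -1" --pt "0 0 -0.03 0 -1" --pt "0 0 -0.03 0 -1" --pt "0 0 -0.03 0 -1" --pt "0 0 -0.03 0 -1"

```text
clock: 40.62
tool_pos: [0.4408, -0.0359, 0.1929]
tool_rot: [-2.023, -2.402, 0.001]
wrist_force: [-0.0, 1.4, -0.3]
grip_width: 0.0006
```

```bash
sed -i 's/(110,300)/(130,285)/g' wid.py; python3 wid.py
```

```text
z 0.19293993387560152 F [-0.03227108  0.61515007 -0.45094131]
130 216 427
285 228 417
0 [[216.9, 432.6], [228.3, 420.6]]
0.05 [[216.5, 433.0], [225.7, 423.2]]
0.1 [[216.1, 433.4], [223.1, 425.9]]
```

>>> move_arm --pt "0 0 -0.03 0 -1" --pt "0 0 -0.06 0 -1" --pt "0 0 -0.09 0 -1" --pt "0 0 -0.12 0 -1" --pt "-0.03 0 -0.13 0 -1" --pt "-0.065 0 -0.13 0 -1" --pt "-0.1 0 -0.13 0 -1" --pt "-0.135 0 -0.13 0 -1" --pt "-0.15 0 -0.13 0 -1" --pt "-0.15 0 -0.13 0 -1"

```text
clock: 41.5
tool_pos: [0.4666, -0.1865, 0.3224]
tool_rot: [-2.028, -2.398, 0.001]
wrist_force: [0.1, 0.5, 0.6]
grip_width: 0.0007
```

>>> move_arm --pt "-0.03 0 0 0 -1" --pt "-0.06 0 0 0 -1" --pt "-0.09 0 0 0 -1" --pt "-0.12 0 0 0 -1" --pt "-0.12 0 0 0 -1" --pt "-0.12 0 0 0 -1" --pt "-0.12 0 0 0 -1" --pt "-0.12 0 0 0 -1" --pt "-0.12 0 0 0 -1" --pt "-0.12 0 0 0 -1"

```text
clock: 42.33
tool_pos: [0.4873, -0.3009, 0.3238]
tool_rot: [2.021, 2.404, 0.0]
wrist_force: [0.8, -0.7, -0.0]
grip_width: 0.0003
```

```bash
python3 - <<'E'
from h import *
for n in("top","side"):
    C=cam(n); im=snapshot(n); hsv=cv2.cvtColor(im,cv2.COLOR_BGR2HSV); 
    a=np.array(proj(C,mix((.085,0,.25),M))); m=cv2.inRange(hsv,(0,170,100),(5,255,255))|cv2.inRange(hsv,(174,170,100),(180,255,255))
    k=np.argwhere(m)[:,::-1]; k=k[np.linalg.norm(k-a,axis=1)<14]; print(n,"knob",k.mean(0) if len(k) else None,"pred home",a,"up",proj(C,mix((.085,0,.264),M)))
    y=cv2.inRange(hsv,(22,150,120),(34,255,255)); c=np.array(proj(C,mix((-.13,0,.186),M))); p=np.argwhere(y)[:,::-1]; p=p[np.linalg.norm(p-c,axis=1)<45]
    print(n,"hatch",cv2.boxPoints(cv2.minAreaRect(p.astype(np.float32))).round(1).tolist())
    o=cv2.inRange(hsv,(8,100,150),(20,255,255))
    for th in(135,180):
        t=np.radians(th); b=np.array(proj(C,mix((.13*np.cos(t),.13*np.sin(t),.1),M))); b2=np.array(proj(C,mix((.13*np.cos(t+np.pi/2),.13*np.sin(t+np.pi/2),.155),M)))
        v=tuple(np.round(b2).astype(int)); print("bay cap px",v,im[v[1]-2:v[1]+3,v[0]-2:v[0]+3].reshape(-1,3).mean(0).round())
print(status.state()["wrist_force"].round(1),status.state()["tool_pos"])
E
```

```text
top knob [326.57575758 180.40151515] pred home [326.32291238 178.55002931] up (np.float64(326.25495032736944), np.float64(177.08619679271845))
top hatch [[312.1000061035156, 246.5], [360.0, 237.60000610351562], [368.79998779296875, 285.1000061035156], [321.0, 294.0]]
bay cap px (np.int64(373), np.int64(246)) [242. 244. 240.]
bay cap px (np.int64(380), np.int64(210)) [91. 92. 86.]
side knob [364.76623377 252.18181818] pred home [365.21919535 250.98785101] up (np.float64(365.62225199717733), np.float64(249.57637137473267))
side hatch [[271.3999938964844, 252.0], [281.8999938964844, 214.3000030517578], [321.29998779296875, 225.1999969482422], [310.79998779296875, 263.0]]
bay cap px (np.int64(300), np.int64(272)) [232. 239. 237.]
bay cap px (np.int64(325), np.int64(292)) [113. 117. 114.]
[-0.3 -0.5  0.4] [ 0.48723075 -0.30132362  0.32372034]
```

```bash
python3 -c "
from h import *
arm.job_done(); print(status.state()['clock'])"
```

```text
the job is handed in; nothing more can be done
the job is handed in; nothing more can be done
```

The job is done and handed in after about 42 s of robot time. Both orange bottles on the bench are in the mixer, one in bay 1 and one in bay 2. I turned the crank one hole for each and let the pin drop home both times. Then I pushed the hatch shut and moved the arm clear.

**Last checks:**
- **Pin:** the knob sits at its home height over hole 2, within about 2 px in both the top and side cameras.
- **Bottle in bay 1:** its white cap is where it should be.
- **Bottle in bay 2:** it was seen upright in its bay just before closing. The shut hatch covers it now, so I could not look again.
- **Hatch:** the pushing force rose to 14 N, then dropped to 8 N as the latch caught. Once let go, the hatch stayed at about 0.01 rad by the wrist camera, and the other two views agree with shut.
- **Robot:** the wrist force was about zero and the gripper was clear of everything.

**One disagreement:** the closed fingers met the hatch 15 to 20 mm lower than the tool position predicted. I don't know why, so I relied on the force and the camera views for the closing.

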